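Clear the broken mortar out of a specimen mould and check its corners with a square

TASK

Pick every broken piece of mortar out of the open-fronted mould (and any that has fallen beside it) and put it in the white bin. Then take the corner square by its post and press it, held flat and down by the base plate, into the mould's left inside corner so that both its legs bear flush and without gaps on the two walls for about two seconds, then do the same in the right inside corner (left and right as the robot sees them). Finally lay the square back flat in its grey tray, and leave the other things on the bench undisturbed.

Things in the scene. Friction and masses are not known exactly. Their poses are not given: they have to be found in the camera images.
- mould: open-fronted specimen mould, fixed: dark steel base plate 170 (x) by 290 (y) by 10 mm, with grey walls 12 mm thick and 30 mm high on it along its back, left and right edges; the front (-x) edge, towards the robot, is open. Origin: centre of the plate's underside, on the bench; x points to the back wall, y to the left wall, z up. Inside it is free from x = -85 to +73 mm and y = -133 to +133 mm
- back_wall: back wall of the mould, 12 x 290 x 30 mm, origin under its centre on the plate, axes as the mould's
- left_wall: left wall of the mould, 158 x 12 x 30 mm, origin under its centre on the plate, axes as the mould's
- right_wall: right wall of the mould, 158 x 12 x 30 mm, origin under its centre on the plate, axes as the mould's
- left_corner (a point): inside corner where the inner faces of the back and left walls meet on the top face of the base plate (10 mm above the bench); axes as the mould's
- right_corner (a point): inside corner where the inner faces of the back and right walls meet on the top face of the base plate; axes as the mould's
- square_grip (a point): centre of the grip post of the loose aluminium corner square (about 250 g), 44 mm above the square's flat underside. The post is black, 22 x 22 mm, reaches from 12 to 62 mm above the underside, and its sides are parallel to the legs; grip it by any two opposite sides. Axes along the legs, z up
- square_corner (a point): the point where the square's two outer faces would meet, at underside height; 36 mm from the post's axis along -x and -y of the square; same axes. In the mould's left corner, the square's x points along the mould's -x; in the right corner, along the mould's +y
- square: the same square; origin on the underside below the post's axis. Its legs form an L, each 110 mm long, 20 mm wide, 12 mm thick: one along its own +x with the straight outer face at y = -36 mm, one along its +y with the outer face at x = -36 mm. The tip of the L is cut back 8 mm so that only the outer faces touch; friction on walls and plate is about 0.6
- tray: dark grey shallow tray where the square is kept, fixed, 160 x 160 mm, rim 12 mm high and 6 mm thick, floor 6 mm thick; origin under its centre, z up
- bin: white open waste bin, fixed, 150 x 150 mm, 80 mm tall, walls 5 mm; origin under its centre, z up
- chip0_mid (a point): broken piece of grey mortar, 34 x 28 mm in its own x and y, about 28 mm high (flat-sided up to 22 mm, a smaller slanting lump on top), 45 g; the point is its centre, 13 mm above its flat underside, z up. Four to six pieces are there on a given day
- chip1_mid (a point): broken piece of grey mortar, 30 x 26 mm in its own x and y, about 28 mm high (flat-sided up to 22 mm, a smaller slanting lump on top), 45 g; the point is its centre, 13 mm above its flat underside, z up. Four to six pieces are there on a given day
- chip2_mid (a point): broken piece of grey mortar, 36 x 30 mm in its own x and y, about 28 mm high (flat-sided up to 22 mm, a smaller slanting lump on top), 45 g; the point is its centre, 13 mm above its flat underside, z up. Four to six pieces are there on a given day
- chip3_mid (a point): broken piece of grey mortar, 32 x 26 mm in its own x and y, about 28 mm high (flat-sided up to 22 mm, a smaller slanting lump on top), 45 g; the point is its centre, 13 mm above its flat underside, z up. Four to six pieces are there on a given day
- chip4_mid (a point): broken piece of grey mortar, 30 x 30 mm in its own x and y, about 28 mm high (flat-sided up to 22 mm, a smaller slanting lump on top), 45 g; the point is its centre, 13 mm above its flat underside, z up. Four to six pieces are there on a given day
- chip5_mid (a point): broken piece of grey mortar, 28 x 34 mm in its own x and y, about 28 mm high (flat-sided up to 22 mm, a smaller slanting lump on top), 45 g; the point is its centre, 13 mm above its flat underside, z up. Four to six pieces are there on a given day
- bottle: small bottle, 48 mm diameter, 110 mm tall; loose, not part of the job, leave it where it is; origin at its underside
- jar: glass jar, 56 mm diameter, 70 mm tall; loose, not part of the job, leave it where it is; origin at its underside
- screwdriver: screwdriver lying on the bench; loose, not part of the job, leave it where it is; origin at its underside
- weight: brass weight with a knob, 36 mm diameter, 50 mm tall; loose, not part of the job, leave it where it is; origin at its underside
- wrench: wrench lying on the bench; loose, not part of the job, leave it where it is; origin at its underside
- beaker: open glass beaker, 70 mm across, 80 mm tall; loose, not part of the job, leave it where it is; origin at its underside
- can: can, 60 mm diameter, 80 mm tall; loose, not part of the job, leave it where it is; origin at its underside

How it is judged:
By the outcome, as a careful person would: the job done as asked, in the order asked, and still so for the second after the job is handed in, with the robot touching nothing.
Of chip0, chip1, chip2, chip3, chip4, chip5 only 4 to 6 are there at a start; the rules pass over those that are not, and their reading is None.
At some moment in a run one of chip0, chip1, chip2, chip3, chip4, chip5 may be knocked a few centimetres aside while the robot is not near it.
Once in a run the grip may slacken for a moment while it holds something.
It also fails if it takes over 210 s, if anything falls off the work surface, if the arm or the gripper's body presses on something with over 40 N, if the wrist force passes 120 N, or if a joint passes its speed limit or range.

ROBOT

A 6-joint arm with a two-finger parallel gripper is mounted at the origin on the work surface. World frame = base frame: x ahead of the robot, y to its left, z up, the work surface at z = 0. Lengths are in m, angles in rad, forces in N, time in s.
With the tool pointing down it reaches from about 0.375 to 0.9 m from the base axis. Payload 3.1 kg.
Tool frame: the origin (TCP) lies between the finger pads; the fingertips stand 19 mm ahead of it and the grasp point (between the pads) is the TCP; z points along the fingers, y is the direction in which the jaws open and shut (so a half turn about z gives the same grasp; the last joint's range is limited). The gripper opens to 87 mm and grips with 3 to 60 N. Pads are 19 mm wide; open, the fingers measure 117 mm over their backs; the gripper's body (75 mm by 190 mm) begins 51 mm behind the grasp point.
Start: joints at [-1.347, 0.527, 1.433, -0, 1.181, -0.178], TCP at [0.245, -0.575, 0.242] pointing down, gripper open.
Joint ranges: [-3.08, 3.08], [-0.75, 2.2], [0.22, 2.44], [-1.43, 4.57], [0, 2.65], [-2.85, 2.85]. Speed limits (rad/s): [2.79, 2.79, 3.14, 3.14, 3.14, 3.14].

INTERFACE

Orientations are given as a unit quaternion [x, y, z, w].
In Python, from rig import robot gives the robot as it stands.
- The arm moves only by the tool apply_moves, never from a script. Its argument "series" is a list of rows, each a list of 7 numbers: the shift along the tool's x, y, z in cm, then the turn, a rotation vector about the tool's x, y, z in degrees, then the opening, from 0 (shut) to 1 (fully open). In form: [[dx, dy, dz, rx, ry, rz, grip], ...]. A call has 1 to 5 rows; each row is the pose to reach, as a shift and turn from the pose commanded when the call began, along the tool's axes at that moment; what a row does not reach only later rows make up. A row lasts 1/12 s, in which the tool goes at most 41.7 mm and 7.16 degrees, less where a joint would pass 70% of its speed; a pose out of reach is approached as far as the arm can. A call with a gripper value outside its range is refused whole. The fingers move at their own pace and stop on an object; "newtons" is the grip in N (left out, the last holds). Time passes only in rows, so rows that repeat a pose let the fingers close. It gives the time, the measured TCP pose, the force and the opening at its end, in the units of the state.
- robot.get_obs(): the state, without advancing time (a new reading comes with each control period).
- robot.camera(name): name is "scene" or "top" or "wrist"; returns the picture (400x640x3 uint8, red, green, blue); there is no depth.
- robot.camera_params(name): a dict with "mtx" (3x3 intrinsics, pixels), "origin" and "rotation" of the camera in the world. Camera axes: x right, y down, z forward; pixel columns grow to the right and rows downward; lengths in m; the calibration is good to about 2 mm. A picture is of the moment at which its call begins: read the wrist's pose just before it. camera_params takes no time and is no camera call; for the wrist camera it gives the pose at the moment of the call.
- robot.hand_in(): hands the job in, once; it reports no verdict.
The state is a dict: "time": time; "q": joint angles; "joint_velocities": joint speeds; "joint_torque": joint torques, N m; "position": TCP position; "tool_rot": TCP orientation; "ft_force": force on the tool from outside, world axes, zero at the start; "moment": the same for the moment, N m; "grip_width": finger opening in m.
Only numpy, scipy, OpenCV 4.12 (cv2) and the standard library are available. Lean on these libraries where they do the work, as an engineer would, in place of code of your own. Each camera call takes 0.05 s, during which the arm holds its last target. There are 200 camera calls.

## Working session

There is one attempt and no reset: what is moved stays moved. The work goes in short steps, Python scripts to look and compute and a tool call to move; the robot and the scene stay as the last step left them, time stands still between calls to the robot, and variables do not carry over. Pictures are saved under pics/ and viewed, about 12 in all and at most 16, crops included, and the job is handed in when it is done.

Besides the shell and the picture viewer there is one more tool, called after "Request:" as name(argument=value, ...) on one line, values as JSON. apply_moves: Moves the arm, as the interface text tells. Its arguments: {"type":"object","properties":{"series":{"type":"array"},"newtons":{"type":"number"}},"required":["series"]}

```bash
mkdir -p pics; ls; cat > h.py <<'E'
import numpy as np, cv2
from rig import robot
from scipy.spatial.transform import Rotation as R
def snap(name,f):
    P=robot.camera_params(name); im=robot.camera(name)
    cv2.imwrite('pics/'+f+'.png',cv2.cvtColor(im,cv2.COLOR_RGB2BGR)); return im,P
def ray(P,uv,z):
    K=np.array(P['mtx']);Rm=np.array(P['rotation']);o=np.array(P['origin'])
    d=Rm@np.linalg.solve(K,np.array([uv[0],uv[1],1.])); return o+d*(z-o[2])/d[2]
def proj(P,X):
    c=np.array(P['rotation']).T@(np.array(X)-np.array(P['origin'])); p=np.array(P['mtx'])@c; return p[:2]/p[2]
E
python3 - <<'E'
from h import *
for n in('top','scene'):
    im,P=snap(n,n+'0'); print(n,P)
print(robot.get_obs())
E
```

```text
pics
top {'mtx': array([[447.05800043,   0.        , 326.64896014],
       [  0.        , 447.05800043, 202.35805048],
       [  0.        ,   0.        ,   1.        ]]), 'origin': array([0.26081305, 0.01227314, 1.33393007]), 'rotation': array([-0.69764626,  0.70853129, -0.07424632,  0.07589857])}
scene {'mtx': array([[459.03819352,   0.        , 313.14587799],
       [  0.        , 459.03819352, 199.11956089],
       [  0.        ,   0.        ,   1.        ]]), 'origin': array([ 1.12821641, -0.10356415,  1.01465359]), 'rotation': array([ 0.7422573 ,  0.605875  , -0.18168574, -0.22126881])}
{'time': 0.1, 'q': array([-1.34649502e+00,  5.28370789e-01,  1.43376879e+00, -1.88374988e-05,
        1.18139373e+00, -1.78506813e-01]), 'joint_velocities': array([-0.00018068, -0.00296652, -0.00223969,  0.00129769, -0.00098923,
       -0.00024557]), 'joint_torque': array([ 1.20632872e-04, -4.40986454e+01, -1.77149910e+01,  6.35225535e-02,
        5.33709757e-02, -4.48651429e-05]), 'position': array([ 0.24488063, -0.57435617,  0.24067264]), 'tool_rot': array([ 9.79785490e-01,  2.00048626e-01, -3.09236900e-05, -9.69870816e-04]), 'ft_force': array([-0.12704575, -1.12739075,  0.27569038]), 'moment': array([-0.00909818,  0.01432312,  0.06633981]), 'grip_width': 0.08749810238919359}
```

Rotation is a quaternion; viewing.

```bash
sed -i "s/np.array(P\['rotation'\])/R.from_quat(P['rotation']).as_matrix()/g" h.py; python3 - <<'E'
import cv2
im=cv2.imread('pics/top0.png')
cv2.imwrite('pics/top0b.png',cv2.resize(im,(800,500),interpolation=cv2.INTER_CUBIC))
E
```

```text
(no output)
```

View pics/top0.png

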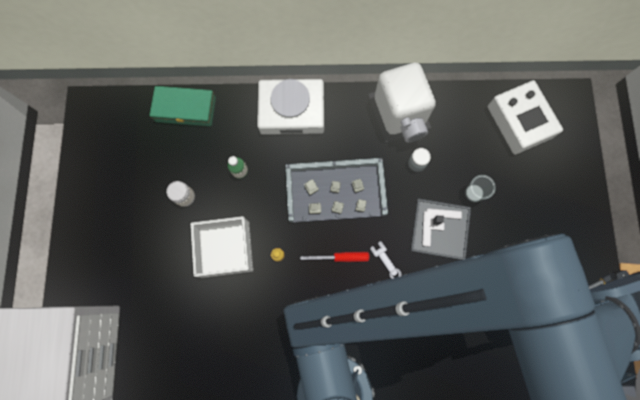

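View pics/scene0.png

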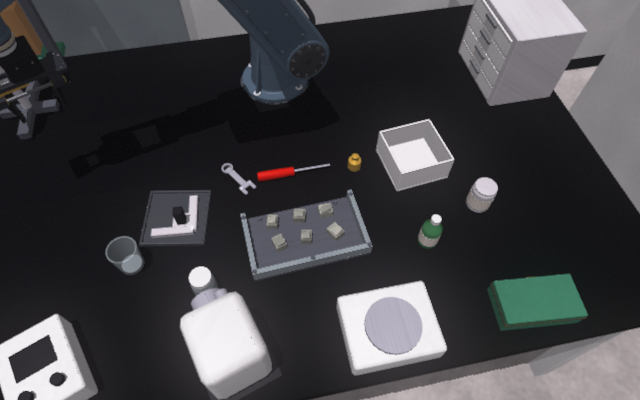

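The top view shows six chips in the mould (centre ~(336,190)), the bin at (221,247), the tray with the square at (441,229). The bottle, jar, weight, screwdriver, wrench, beaker and can lie around them.

```bash
python3 - <<'E'
from h import *
P=robot.camera_params('top'); im=cv2.imread('pics/top0.png'); 
for n,uv,z in [('bin rim',(221,246),.08),('tray',(441,229),.01),('post',(438,219),.062),('mouldTL',(287,163),.04),('TR',(384,158),.04),('BR',(386,214),.04),('BL',(289,220),.04),('bottle',(236,160),.11),('jar',(179,188),.07),('weight',(278,254),.05),('can',(421,157),.08),('beaker',(482,186),.08),('sdtip',(302,257),.01),('sdend',(368,257),.02),('wr1',(378,246),.01),('wr2',(395,275),.01)]:
    print(n,ray(P,uv,z).round(3))
hsv=cv2.cvtColor(im,cv2.COLOR_BGR2HSV)
m=np.zeros(im.shape[:2],np.uint8); m[172:214,297:377]=255
g=cv2.cvtColor(im,cv2.COLOR_BGR2GRAY); b=((g>115)&(m>0)).astype(np.uint8)
c,_=cv2.findContours(b,0,2)
for k in c:
    if cv2.contourArea(k)>15:
        r=cv2.minAreaRect(k); print(r[0],r[1],r[2],ray(P,r[0],.03).round(3))
m=((g>150)&(im[:,:,0]>140)).astype(np.uint8)
P=robot.camera_params('scene')
for n,uv,z in [('binc',(415,150),.08),('post',(180,209),.062)]: print(n,ray(P,uv,z).round(3))
print(robot.camera_params('wrist'))
E
```

```text
bin rim [0.411 0.312 0.08 ]
tray [ 0.46  -0.327  0.01 ]
post [ 0.481 -0.307  0.062]
mouldTL [0.664 0.131 0.04 ]
TR [ 0.675 -0.162  0.04 ]
BR [ 0.502 -0.161  0.04 ]
BL [0.489 0.125 0.04 ]
bottle [0.653 0.271 0.11 ]
jar [0.584 0.443 0.07 ]
weight [0.389 0.155 0.05 ]
can [ 0.663 -0.265  0.08 ]
beaker [ 0.573 -0.436  0.08 ]
sdtip [0.383 0.088 0.01 ]
sdend [ 0.379 -0.105  0.02 ]
wr1 [ 0.412 -0.137  0.01 ]
wr2 [ 0.326 -0.183  0.01 ]
(336.5, 192.5) (41.0, 79.0) 90.0 [ 0.572 -0.017  0.03 ]
binc [0.43  0.309 0.08 ]
post [ 0.478 -0.305  0.062]
{'mtx': array([[326.16035048,   0.        , 316.38607371],
       [  0.        , 326.16035048, 198.6965096 ],
       [  0.        ,   0.        ,   1.        ]]), 'origin': array([ 0.31499676, -0.54570496,  0.38478942]), 'rotation': array([ 0.82608753, -0.546277  , -0.07723923,  0.11486922])}
```

```bash
cat >> h.py <<'E'
def obs():
    o=robot.get_obs(); r=R.from_quat(o['tool_rot']); x=r.as_matrix()[:,0]
    return o,r,np.degrees(np.arctan2(x[1],x[0]))
def plan(pos,yaw,cur=None,curyaw=None):
    "shift cm and rz deg from now (or from cur) to a tool-down pose, split into calls"
    o,r,y=obs(); p=o['position'] if cur is None else np.array(cur); y=y if curyaw is None else curyaw
    a=np.radians(y); d=np.array(pos)-p
    t=np.array([np.cos(a)*d[0]+np.sin(a)*d[1], np.sin(a)*d[0]-np.cos(a)*d[1], -d[2]])*100
    return t.round(2), round(-(yaw-y),1), 'rows',np.ceil(max(np.linalg.norm(t)/4.17,abs(yaw-y)/7.16))
E
python3 - <<'E'
from h import *
o,r,y=obs(); P=robot.camera_params('wrist')
print(y, r.apply(np.array(P['origin'])-o['position'],inverse=True), (r.inv()*R.from_quat(P['rotation'])).as_matrix().round(3))
print(r.as_rotvec(), r.as_matrix().round(4))
print(plan([.5,-.01,.26],2))
E
```

```text
23.079598250302073 [ 0.07578285  0.00085255 -0.14409386] [[-0.001 -0.962 -0.274]
 [ 1.    -0.001 -0.   ]
 [ 0.    -0.274  0.962]]
[-3.07618781e+00 -6.28083548e-01  9.70896991e-05] [[ 9.20e-01  3.92e-01 -4.00e-04]
 [ 3.92e-01 -9.20e-01  1.90e-03]
 [ 3.00e-04 -1.90e-03 -1.00e+00]]
(array([ 45.59, -41.92,  -1.93]), np.float64(21.1), 'rows', np.float64(15.0))
```

Request:
apply_moves(series=[[3, -2.8, 0, 0, 0, 5, 1], [6, -5.6, 0, 0, 0, 10, 1], [9, -8.4, 0, 0, 0, 15, 1], [12, -11.2, 0, 0, 0, 21, 1], [15, -14, 0, 0, 0, 21, 1]])

```text
time: 0.52
position: [0.3283, -0.3854, 0.2412]
tool_rot: [1.0, 0.016, -0.0, -0.0]
ft_force: [0.6, -1.0, -0.1]
grip_width: 0.0871
```

Request:
apply_moves(series=[[1.8, -2.4, 0, 0, 0, 0, 1], [3.6, -4.8, 0, 0, 0, 0, 1], [5.4, -7.3, 0, 0, 0, 0, 1], [7.2, -9.7, 0, 0, 0, 0, 1], [9, -12.1, 0, 0, 0, 0, 1]])

```text
time: 0.93
position: [0.4141, -0.2616, 0.2413]
tool_rot: [1.0, 0.018, -0.0, -0.0]
ft_force: [-0.1, -0.4, 0.0]
grip_width: 0.0869
```

Request:
apply_moves(series=[[1.8, -2.4, 0, 0, 0, 0, 1], [3.6, -4.8, 0, 0, 0, 0, 1], [5.4, -7.3, 0, 0, 0, 0, 1], [7.2, -9.7, 0, 0, 0, 0, 1], [9, -12.1, 0, 0, 0, 0, 1]])

```text
time: 1.35
position: [0.4996, -0.1374, 0.2413]
tool_rot: [1.0, 0.018, -0.0, -0.0]
ft_force: [-1.0, 0.8, 0.2]
grip_width: 0.087
```

Request:
apply_moves(series=[[2.2, -3, 1.5, 0, 0, 0, 1], [4.5, -6, 3, 0, 0, 0, 1], [6.8, -9.1, 5, 0, 0, 0, 1], [9, -12.1, 7.2, 0, 0, 0, 1], [9, -12.1, 7.2, 0, 0, 0, 1]])

```text
time: 1.77
position: [0.5852, -0.0096, 0.1656]
tool_rot: [1.0, 0.02, -0.002, -0.002]
ft_force: [-0.3, 0.0, -0.7]
grip_width: 0.0871
```

```bash
python3 - <<'E'
from h import *
o,r,y=obs(); im,P=snap('wrist','w1'); print(o['time'],o['position'],y,o['joint_velocities'].round(3),o['q'].round(2))
E
```

```text
1.7667 [ 0.58522802 -0.00960159  0.16556623] 2.343207018078101 [-0.011 -0.005 -0.    -0.065  0.04  -0.006] [-0.21  0.57  1.6   0.    0.97  1.32]
```

View pics/w1.png

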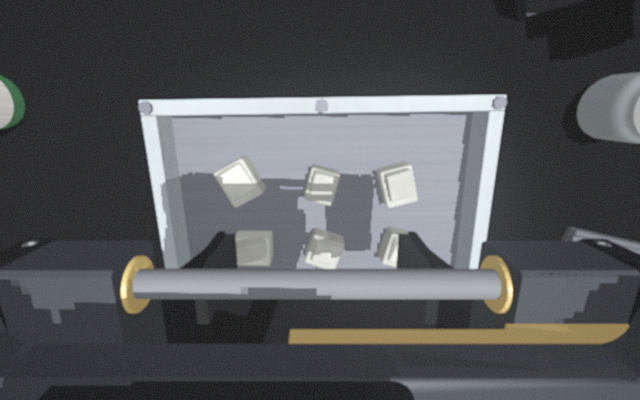

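The wrist view shows the three back chips at (239,180), (322,185), (397,185). The front chips are half hidden by the gripper, so I'm backing off 7 cm.

Request:
apply_moves(series=[[-3.5, 0, 0, 0, 0, 0, 1], [-7, 0, 0, 0, 0, 0, 1], [-7, 0, 0, 0, 0, 0, 1]])

```text
time: 2.07
position: [0.5043, -0.016, 0.1681]
tool_rot: [1.0, 0.018, -0.008, -0.002]
ft_force: [-1.4, 1.5, -0.4]
grip_width: 0.0871
```

```bash
python3 - <<'E'
from h import *
o,r,y=obs(); im,P=snap('wrist','w2'); print(o['time'],o['position'],y)
# chip mask: warm light grey (R>B)
hsv=cv2.cvtColor(im,cv2.COLOR_RGB2HSV); i=im.astype(int)
m=((i[:,:,0]-i[:,:,2]>4)&(i[:,:,0]>70)).astype(np.uint8)*255
m=cv2.morphologyEx(m,cv2.MORPH_CLOSE,np.ones((5,5)));m[:60]=0
out=cv2.cvtColor(im,cv2.COLOR_RGB2BGR)
c,_=cv2.findContours(m,0,2)
for k in c:
    if 300<cv2.contourArea(k)<5000:
        rc=cv2.minAreaRect(k);bx=cv2.boxPoints(rc); w=np.array([ray(P,b,.022)[:2] for b in bx])
        print(np.round(rc[0]),'c',w.mean(0).round(3),'sides',np.linalg.norm(w[1]-w[0]).round(3),np.linalg.norm(w[2]-w[1]).round(3),'ang',np.degrees(np.arctan2(*(w[1]-w[0])[::-1])).round(0))
        cv2.drawContours(out,[bx.astype(int)],0,(0,0,255),1)
cv2.imwrite('pics/w2m.png',np.vstack([out[:,:],]))
E
```

```text
2.0667 [ 0.50427734 -0.01602971  0.16812549] 2.0743197333154786
[352. 309.] c [ 0.378 -0.057] sides 0.028 0.102 ang 1.0
[497. 284.] c [ 0.412 -0.201] sides 0.03 0.07 ang -80.0
[136. 284.] c [0.398 0.163] sides 0.07 0.031 ang -14.0
[244. 162.] c [0.526 0.05 ] sides 0.035 0.03 ang -88.0
[321. 163.] c [ 0.529 -0.019] sides 0.031 0.03 ang -17.0
[400. 161.] c [ 0.533 -0.09 ] sides 0.033 0.029 ang -13.0
[317.  87.] c [ 0.593 -0.013] sides 0.03 0.026 ang -15.0
[400.  86.] c [ 0.596 -0.083] sides 0.031 0.034 ang -75.0
[229.  83.] c [0.593 0.06 ] sides 0.032 0.037 ang -60.0
```

View pics/w2m.png

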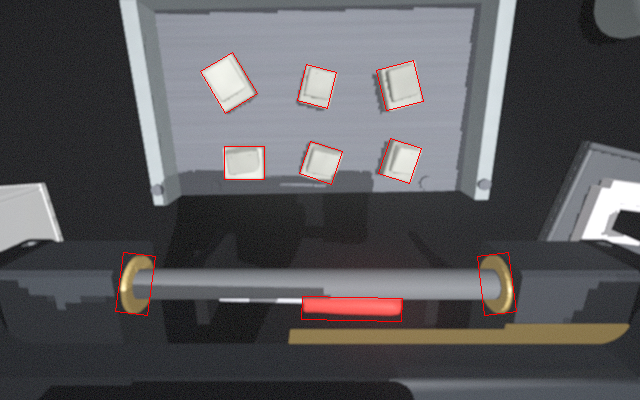

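Six chips are boxed: front row (244,162), (321,163), (400,161); back row (229,83), (317,87), (400,86). The arm was still settling, so I'm taking one more measurement at rest.

```bash
cat >> h.py <<'E'
def chips(im,P,z=.03):
    i=im.astype(int)
    m=((i[:,:,0]-i[:,:,2]>4)&(i[:,:,0]>70)).astype(np.uint8)*255
    m=cv2.morphologyEx(m,cv2.MORPH_CLOSE,np.ones((5,5))); L=[]
    for k in cv2.findContours(m,0,2)[0]:
        if 300<cv2.contourArea(k)<3000:
            rc=cv2.minAreaRect(k); w=np.array([ray(P,b,z)[:2] for b in cv2.boxPoints(rc)])
            a=np.degrees(np.arctan2(*(w[1]-w[0])[::-1])); a=(a+45)%90-45
            L.append((rc[0],w.mean(0),a)); print(np.round(rc[0]),w.mean(0).round(3),'sides',np.linalg.norm(w[1]-w[0]).round(3),np.linalg.norm(w[2]-w[1]).round(3),'yaw',round(a))
    return L
E
python3 - <<'E'
from h import *
o,r,y=obs(); im,P=snap('wrist','w3'); print(o['time'],o['position'],y)
chips(im,P)
o,r,y=obs(); print(o['time'],o['position'],y, o['tool_rot'].round(4))
E
```

```text
2.1167 [ 0.50909197 -0.0171281   0.16912476] 2.017781649277767
[497. 284.] [ 0.422 -0.197] sides 0.03 0.068 yaw 10
[136. 284.] [0.409 0.156] sides 0.067 0.03 yaw -12
[243. 168.] [0.529 0.048] sides 0.035 0.029 yaw 2
[319. 169.] [ 0.53  -0.019] sides 0.031 0.029 yaw -18
[398. 167.] [ 0.534 -0.088] sides 0.032 0.028 yaw -9
[315.  95.] [ 0.593 -0.014] sides 0.029 0.025 yaw -13
[397.  93.] [ 0.596 -0.081] sides 0.031 0.033 yaw 16
[228.  90.] [0.593 0.058] sides 0.031 0.036 yaw 30
2.1667 [ 0.51276929 -0.01796289  0.16993403] 2.0011898938050594 [ 9.998e-01  1.750e-02 -7.000e-04 -0.000e+00]
```

```bash
cat > gen.py <<'E'
import json,sys
from h import *
V=(np.array([.515,-.017,.170]),2.); BIN=(np.array([.42,.31,.125]),2.)
def seg(a,b,n,g,hold=0):
    t,rz,_,need=plan(b[0],b[1],a[0],a[1]); t=np.array(t); out=[]
    for k in range(n): out.append([round(float(v),1) for v in t*(k+1)/n]+[0,0,round(float(rz)*(k+1)/n,1),g])
    out+= [out[-1]]*hold
    print(json.dumps(out), '' if n>=need else 'NEED %d'%need); return b
def chip(x,y,yaw,bx=0,by=0,g=.62,zg=.031,start=V):
    b=(BIN[0]+[bx,by,0],2.); up=(np.array([x,y,.075]),yaw); mid=lambda a,c,f:(a[0]+(c[0]-a[0])*f,a[1]+(c[1]-a[1])*f)
    s=seg(start,up,5,g); s=seg(s,(np.array([x,y,zg]),yaw),2,g,3)
    print('close x5'); s=seg(s,(np.array([x,y,.125]),yaw),3,0,1)
    h=mid(s,b,.5); s=seg(s,h,5,0); s=seg(s,b,5,0)
    s=seg(s,(b[0]-[0,0,.035],2.),1,0,1); print('open .75 x3'); s=seg(s,b,1,.75)
    s=seg(s,mid(s,V,.5),5,g); seg(s,V,5,g,0)
E
python3 -c "
from gen import *
chip(.529,.048,2)"
```

```text
[[0.3, -1.3, 1.9, 0, 0, -0.0, 0.62], [0.7, -2.6, 3.8, 0, 0, -0.0, 0.62], [1.0, -3.9, 5.7, 0, 0, -0.0, 0.62], [1.3, -5.2, 7.6, 0, 0, -0.0, 0.62], [1.6, -6.5, 9.5, 0, 0, -0.0, 0.62]] 
[[0.0, 0.0, 2.2, 0, 0, 0.0, 0.62], [0.0, 0.0, 4.4, 0, 0, 0.0, 0.62], [0.0, 0.0, 4.4, 0, 0, 0.0, 0.62], [0.0, 0.0, 4.4, 0, 0, 0.0, 0.62], [0.0, 0.0, 4.4, 0, 0, 0.0, 0.62]] 
close x5
[[0.0, 0.0, -3.1, 0, 0, 0.0, 0], [0.0, 0.0, -6.3, 0, 0, 0.0, 0], [0.0, 0.0, -9.4, 0, 0, 0.0, 0], [0.0, 0.0, -9.4, 0, 0, 0.0, 0]] 
[[-1.0, -2.7, -0.0, 0, 0, -0.0, 0], [-2.0, -5.3, -0.0, 0, 0, -0.0, 0], [-3.0, -8.0, -0.0, 0, 0, -0.0, 0], [-4.0, -10.6, -0.0, 0, 0, -0.0, 0], [-5.0, -13.3, -0.0, 0, 0, -0.0, 0]] 
[[-1.0, -2.7, -0.0, 0, 0, -0.0, 0], [-2.0, -5.3, -0.0, 0, 0, -0.0, 0], [-3.0, -8.0, -0.0, 0, 0, -0.0, 0], [-4.0, -10.6, -0.0, 0, 0, -0.0, 0], [-5.0, -13.3, -0.0, 0, 0, -0.0, 0]] 
[[0.0, 0.0, 3.5, 0, 0, -0.0, 0], [0.0, 0.0, 3.5, 0, 0, -0.0, 0]] 
open .75 x3
[[0.0, 0.0, -3.5, 0, 0, -0.0, 0.75]] 
[[0.8, 3.3, -0.5, 0, 0, -0.0, 0.62], [1.7, 6.6, -0.9, 0, 0, -0.0, 0.62], [2.5, 9.9, -1.4, 0, 0, -0.0, 0.62], [3.3, 13.2, -1.8, 0, 0, -0.0, 0.62], [4.2, 16.5, -2.2, 0, 0, -0.0, 0.62]] 
[[0.8, 3.3, -0.5, 0, 0, -0.0, 0.62], [1.7, 6.6, -0.9, 0, 0, -0.0, 0.62], [2.5, 9.9, -1.4, 0, 0, -0.0, 0.62], [3.3, 13.2, -1.8, 0, 0, -0.0, 0.62], [4.2, 16.5, -2.2, 0, 0, -0.0, 0.62]]
```

Request:
apply_moves(series=[[0.4, -2, 3, 0, 0, 0, 0.62], [0.8, -4, 6, 0, 0, 0, 0.62], [1.6, -6.5, 9.5, 0, 0, 0, 0.62], [1.6, -6.5, 9.5, 0, 0, 0, 0.62], [1.6, -6.5, 9.5, 0, 0, 0, 0.62]], newtons=40)

```text
time: 2.58
position: [0.5286, 0.0485, 0.0729]
tool_rot: [1.0, 0.019, -0.001, -0.0]
ft_force: [-0.2, 0.6, 0.6]
grip_width: 0.0619
```

Request:
apply_moves(series=[[0, 0, 2.2, 0, 0, 0, 0.62], [0, 0, 4.4, 0, 0, 0, 0.62], [0, 0, 4.4, 0, 0, 0, 0.62], [0, 0, 4.4, 0, 0, 0, 0.62], [0, 0, 4.4, 0, 0, 0, 0]])

```text
time: 3.0
position: [0.5296, 0.0473, 0.0323]
tool_rot: [1.0, 0.018, 0.001, 0.0]
ft_force: [0.3, -0.1, 1.9]
grip_width: 0.0516
```

Request:
apply_moves(series=[[0, 0, 0, 0, 0, 0, 0], [0, 0, 0, 0, 0, 0, 0], [0, 0, 0, 0, 0, 0, 0], [0, 0, 0, 0, 0, 0, 0], [0, 0, 0, 0, 0, 0, 0]])

```text
time: 3.42
position: [0.5288, 0.0481, 0.0315]
tool_rot: [1.0, 0.018, 0.001, 0.0]
ft_force: [-0.8, -1.0, 6.0]
grip_width: 0.0338
```

Request:
apply_moves(series=[[0, 0, -3, 0, 0, 0, 0], [0, 0, -6, 0, 0, 0, 0], [0, 0, -9.4, 0, 0, 0, 0], [0, 0, -9.4, 0, 0, 0, 0]])

```text
time: 3.75
position: [0.5321, 0.048, 0.1298]
tool_rot: [1.0, 0.018, 0.005, 0.001]
ft_force: [0.9, -0.7, -0.1]
grip_width: 0.0337
```

```bash
python3 -c "
from h import *
o,r,y=obs(); im,P=snap('wrist','w4'); print(o['time'],o['position'],y,o['grip_width'])"
```

```text
3.75 [0.53205091 0.04804157 0.12980844] 2.102732401718561 0.03367381447238371
```

Request:
apply_moves(series=[[-1, -2.7, 0, 0, 0, 0, 0], [-2, -5.3, 0, 0, 0, 0, 0], [-3, -8, 0, 0, 0, 0, 0], [-4, -10.6, 0, 0, 0, 0, 0], [-5, -13.3, 0, 0, 0, 0, 0]])

```text
time: 4.22
position: [0.472, 0.1801, 0.1233]
tool_rot: [1.0, 0.018, -0.001, 0.0]
ft_force: [1.1, -0.8, -0.4]
grip_width: 0.0338
```

Request:
apply_moves(series=[[-1, -2.7, 0, 0, 0, 0, 0], [-2, -5.3, 0, 0, 0, 0, 0], [-3, -8, 0, 0, 0, 0, 0], [-4, -10.6, 0, 0, 0, 0, 0], [-5, -13.3, 0, 0, 0, 0, 0]])

```text
time: 4.63
position: [0.4171, 0.3111, 0.1232]
tool_rot: [1.0, 0.018, -0.001, 0.001]
ft_force: [0.9, 0.6, 0.2]
grip_width: 0.0336
```

```bash
python3 -c "
from h import *
o,r,y=obs(); im,P=snap('wrist','w5'); im,P=snap('top','t5');print(o['time'],o['position'],y,o['grip_width'])
g=cv2.imread('pics/w5.png');t=cv2.imread('pics/t5.png')[140:300,150:470];cv2.imwrite('pics/v5.png',np.vstack([cv2.resize(g,(480,300)),cv2.resize(t,(480,240))]))"
```

```text
4.6333 [0.41709013 0.31107853 0.12318139] 2.0807168446801816 0.03361015702299382
```

View pics/v5.png

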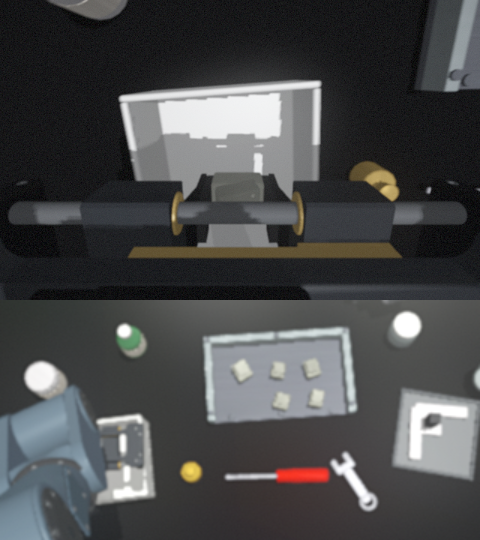

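The wrist view puts the bin's back rim at x≈0.486, so the bin centre is ≈(0.413,0.318) and the chip is over the bin. The top view shows five chips left.

Request:
apply_moves(series=[[-0.5, -0.5, 3.5, 0, 0, 0, 0], [-0.5, -0.5, 3.5, 0, 0, 0, 0.1], [-0.5, -0.5, 3.5, 0, 0, 0, 0.75], [-0.5, -0.5, 3.5, 0, 0, 0, 0.75], [-0.5, -0.5, 3.5, 0, 0, 0, 0.75]])

```text
time: 5.15
position: [0.4148, 0.3148, 0.0905]
tool_rot: [1.0, 0.018, 0.001, -0.0]
ft_force: [-0.0, -0.7, 0.5]
grip_width: 0.0465
```

Request:
apply_moves(series=[[0, 0, 0, 0, 0, 0, 0.75], [0, 0, 0, 0, 0, 0, 0.75], [0.5, 0.5, -3.5, 0, 0, 0, 0.62]])

```text
time: 5.4
position: [0.4149, 0.3086, 0.1204]
tool_rot: [1.0, 0.018, -0.006, 0.002]
ft_force: [0.3, -0.4, -0.4]
grip_width: 0.0601
```

Request:
apply_moves(series=[[0.8, 3.3, -0.5, 0, 0, 0, 0.62], [1.7, 6.6, -1, 0, 0, 0, 0.62], [2.5, 9.9, -1.4, 0, 0, 0, 0.62], [3.3, 13.2, -1.8, 0, 0, 0, 0.62], [4.2, 16.5, -2.2, 0, 0, 0, 0.62]])

```text
time: 5.82
position: [0.4672, 0.1454, 0.1477]
tool_rot: [1.0, 0.018, 0.001, -0.0]
ft_force: [0.5, 0.5, -0.7]
grip_width: 0.054
```

Request:
apply_moves(series=[[1, 4, -0.5, 0, 0, 0, 0.62], [2, 8, -1, 0, 0, 0, 0.62], [3, 12, -1.6, 0, 0, 0, 0.62], [4.2, 16.5, -2.2, 0, 0, 0, 0.62], [4.2, 16.5, -2.2, 0, 0, 0, 0.62]])

```text
time: 6.23
position: [0.5193, -0.0233, 0.1708]
tool_rot: [1.0, 0.015, 0.004, 0.002]
ft_force: [1.1, 0.1, 0.6]
grip_width: 0.0536
```

```bash
sed -i 's/BIN=(np.array(\[.42,.31,.125\])/BIN=(np.array([.413,.317,.125])/' gen.py; python3 -c "
from gen import *
robot.camera('wrist')
o,r,y=obs(); im,P=snap('wrist','w6'); print(o['time'],o['position'],y,o['grip_width'])
chips(im,P)
chip(.530,-.019,-18)"
```

```text
6.2833 [ 0.51791667 -0.02130585  0.17029558] 1.7267507318404123 0.054155231294145297
[435. 284.] [ 0.429 -0.141] sides 0.022 0.065 yaw 6
[198. 284.] [0.423 0.091] sides 0.065 0.022 yaw -7
[313. 181.] [ 0.53  -0.019] sides 0.031 0.029 yaw -16
[390. 178.] [ 0.534 -0.087] sides 0.032 0.028 yaw -14
[308. 109.] [ 0.592 -0.013] sides 0.029 0.025 yaw -14
[389. 107.] [ 0.595 -0.081] sides 0.029 0.033 yaw 15
[223. 105.] [0.593 0.058] sides 0.032 0.036 yaw 31
[[0.3, 0.1, 1.9, 0, 0, 4.0, 0.62], [0.6, 0.1, 3.8, 0, 0, 8.0, 0.62], [0.9, 0.1, 5.7, 0, 0, 12.0, 0.62], [1.2, 0.2, 7.6, 0, 0, 16.0, 0.62], [1.5, 0.2, 9.5, 0, 0, 20.0, 0.62]] 
[[0.0, -0.0, 2.2, 0, 0, 0.0, 0.62], [0.0, -0.0, 4.4, 0, 0, 0.0, 0.62], [0.0, -0.0, 4.4, 0, 0, 0.0, 0.62], [0.0, -0.0, 4.4, 0, 0, 0.0, 0.62], [0.0, -0.0, 4.4, 0, 0, 0.0, 0.62]] 
close x5
[[0.0, -0.0, -3.1, 0, 0, 0.0, 0], [0.0, -0.0, -6.3, 0, 0, 0.0, 0], [0.0, -0.0, -9.4, 0, 0, 0.0, 0], [0.0, -0.0, -9.4, 0, 0, 0.0, 0]] 
[[-2.2, -2.8, -0.0, 0, 0, -2.0, 0], [-4.3, -5.7, -0.0, 0, 0, -4.0, 0], [-6.5, -8.5, -0.0, 0, 0, -6.0, 0], [-8.6, -11.3, -0.0, 0, 0, -8.0, 0], [-10.8, -14.2, -0.0, 0, 0, -10.0, 0]] 
[[-1.6, -3.2, -0.0, 0, 0, -2.0, 0], [-3.3, -6.3, -0.0, 0, 0, -4.0, 0], [-4.9, -9.5, -0.0, 0, 0, -6.0, 0], [-6.5, -12.7, -0.0, 0, 0, -8.0, 0], [-8.1, -15.8, -0.0, 0, 0, -10.0, 0]] 
[[0.0, 0.0, 3.5, 0, 0, -0.0, 0], [0.0, 0.0, 3.5, 0, 0, -0.0, 0]] 
open .75 x3
[[0.0, 0.0, -3.5, 0, 0, -0.0, 0.75]] 
[[0.9, 3.4, -0.5, 0, 0, -0.0, 0.62], [1.8, 6.7, -0.9, 0, 0, -0.0, 0.62], [2.7, 10.1, -1.4, 0, 0, -0.0, 0.62], [3.6, 13.5, -1.8, 0, 0, -0.0, 0.62], [4.5, 16.9, -2.2, 0, 0, -0.0, 0.62]] 
[[0.9, 3.4, -0.5, 0, 0, -0.0, 0.62], [1.8, 6.7, -0.9, 0, 0, -0.0, 0.62], [2.7, 10.1, -1.4, 0, 0, -0.0, 0.62], [3.6, 13.5, -1.8, 0, 0, -0.0, 0.62], [4.5, 16.9, -2.2, 0, 0, -0.0, 0.62]]
```

Request:
apply_moves(series=[[0.4, 0, 2.5, 0, 0, 5, 0.62], [0.8, 0.1, 5, 0, 0, 10, 0.62], [1.2, 0.2, 7.5, 0, 0, 15, 0.62], [1.5, 0.3, 9.4, 0, 0, 19, 0.62], [1.5, 0.3, 9.4, 0, 0, 19, 0.62]])

```text
time: 6.75
position: [0.5271, -0.0166, 0.0715]
tool_rot: [0.989, -0.147, -0.004, -0.001]
ft_force: [-0.2, 0.6, -0.1]
grip_width: 0.0534
```

Request:
apply_moves(series=[[0, 0, 2.2, 0, 0, 0, 0.62], [0, 0, 4.4, 0, 0, 0, 0.62], [0, 0, 4.4, 0, 0, 0, 0.62], [0, 0, 4.4, 0, 0, 0, 0.62], [0, 0, 4.4, 0, 0, 0, 0]])

```text
time: 7.17
position: [0.5295, -0.0178, 0.0315]
tool_rot: [0.989, -0.146, -0.0, -0.0]
ft_force: [0.4, 0.1, -0.7]
grip_width: 0.0515
```

Request:
apply_moves(series=[[0, 0, 0, 0, 0, 0, 0], [0, 0, 0, 0, 0, 0, 0], [0, 0, 0, 0, 0, 0, 0], [0, 0, 0, 0, 0, 0, 0], [0, 0, 0, 0, 0, 0, 0]])

```text
time: 7.58
position: [0.5299, -0.0188, 0.031]
tool_rot: [0.989, -0.147, 0.0, -0.0]
ft_force: [0.2, 0.5, 3.4]
grip_width: 0.0294
```

Request:
apply_moves(series=[[0, 0, -3, 0, 0, 0, 0], [0, 0, -6, 0, 0, 0, 0], [0, 0, -9.4, 0, 0, 0, 0], [0, 0, -9.4, 0, 0, 0, 0]])

```text
time: 7.92
position: [0.5335, -0.0196, 0.1297]
tool_rot: [0.989, -0.147, 0.005, 0.001]
ft_force: [1.0, 0.2, -0.7]
grip_width: 0.0299
```

Request:
apply_moves(series=[[-2.2, -2.8, 0, 0, 0, -2, 0], [-4.3, -5.7, 0, 0, 0, -4, 0], [-6.5, -8.5, 0, 0, 0, -6, 0], [-8.6, -11.3, 0, 0, 0, -8, 0], [-10.8, -14.2, 0, 0, 0, -10, 0]])

```text
time: 8.33
position: [0.4669, 0.1495, 0.1241]
tool_rot: [0.998, -0.06, -0.0, 0.0]
ft_force: [0.3, 0.1, -0.5]
grip_width: 0.0299
```

Request:
apply_moves(series=[[-1.6, -3.2, 0, 0, 0, -2, 0], [-3.3, -6.3, 0, 0, 0, -4, 0], [-4.9, -9.5, 0, 0, 0, -6, 0], [-6.5, -12.7, 0, 0, 0, -7, 0], [-8.1, -15.8, 0, 0, 0, -9, 0]])

```text
time: 8.75
position: [0.4054, 0.3165, 0.124]
tool_rot: [1.0, 0.019, -0.0, 0.0]
ft_force: [0.2, -0.2, -1.5]
grip_width: 0.0295
```

Request:
apply_moves(series=[[0, 0, 3.5, 0, 0, 0, 0], [0, 0, 3.5, 0, 0, 0, 0.1], [0, 0, 3.5, 0, 0, 0, 0.75], [0, 0, 3.5, 0, 0, 0, 0.75], [0, 0, 3.5, 0, 0, 0, 0.75]])

```text
time: 9.17
position: [0.4077, 0.3144, 0.0907]
tool_rot: [1.0, 0.017, 0.001, -0.0]
ft_force: [-0.0, -0.3, 0.6]
grip_width: 0.0424
```

Request:
apply_moves(series=[[0, 0, 0, 0, 0, 0, 0.75], [0, 0, 0, 0, 0, 0, 0.75], [0, 0, -3.5, 0, 0, 0, 0.62]])

```text
time: 9.42
position: [0.4036, 0.3127, 0.1204]
tool_rot: [1.0, 0.017, -0.006, 0.003]
ft_force: [-0.8, -0.6, 0.1]
grip_width: 0.0572
```

Request:
apply_moves(series=[[0.9, 3.4, -0.5, 0, 0, 0, 0.62], [1.8, 6.7, -1, 0, 0, 0, 0.62], [2.7, 10.1, -1.4, 0, 0, 0, 0.62], [3.6, 13.5, -1.8, 0, 0, 0, 0.62], [4.5, 16.9, -2.2, 0, 0, 0, 0.62]])

```text
time: 9.83
position: [0.4582, 0.146, 0.1477]
tool_rot: [1.0, 0.018, 0.001, -0.0]
ft_force: [0.9, 0.1, -0.0]
grip_width: 0.0541
```

Request:
apply_moves(series=[[1.1, 4, -0.5, 0, 0, 0, 0.62], [2.2, 8, -1, 0, 0, 0, 0.62], [3.2, 12, -1.6, 0, 0, 0, 0.62], [4.5, 16.9, -2.3, 0, 0, 0, 0.62], [4.5, 16.9, -2.3, 0, 0, 0, 0.62]])

```text
time: 10.25
position: [0.5126, -0.0259, 0.1717]
tool_rot: [1.0, 0.015, 0.004, 0.002]
ft_force: [0.2, -0.4, -0.1]
grip_width: 0.0537
```

```bash
python3 -c "
from gen import *
for i in range(3):robot.camera('wrist')
o,r,y=obs(); im,P=snap('wrist','w7'); print(o['time'],o['position'],y,o['grip_width'])
chips(im,P)
chip(.534,-.087,-12)"
```

```text
10.4 [ 0.50852505 -0.02020382  0.17006439] 1.894909062957584 0.05386017285212628
[346. 309.] [ 0.389 -0.054] sides 0.027 0.096 yaw 0
[435. 284.] [ 0.42  -0.139] sides 0.022 0.065 yaw 6
[198. 284.] [0.412 0.093] sides 0.066 0.022 yaw -7
[393. 168.] [ 0.534 -0.088] sides 0.032 0.027 yaw -14
[311.  96.] [ 0.592 -0.013] sides 0.029 0.025 yaw -14
[392.  95.] [ 0.595 -0.08 ] sides 0.029 0.034 yaw 13
[224.  92.] [0.593 0.059] sides 0.031 0.036 yaw 30
[[0.3, 1.4, 1.9, 0, 0, 2.8, 0.62], [0.7, 2.8, 3.8, 0, 0, 5.6, 0.62], [1.0, 4.2, 5.7, 0, 0, 8.4, 0.62], [1.3, 5.6, 7.6, 0, 0, 11.2, 0.62], [1.6, 7.1, 9.5, 0, 0, 14.0, 0.62]] 
[[0.0, -0.0, 2.2, 0, 0, 0.0, 0.62], [0.0, -0.0, 4.4, 0, 0, 0.0, 0.62], [0.0, -0.0, 4.4, 0, 0, 0.0, 0.62], [0.0, -0.0, 4.4, 0, 0, 0.0, 0.62], [0.0, -0.0, 4.4, 0, 0, 0.0, 0.62]] 
close x5
[[0.0, -0.0, -3.1, 0, 0, 0.0, 0], [0.0, -0.0, -6.3, 0, 0, 0.0, 0], [0.0, -0.0, -9.4, 0, 0, 0.0, 0], [0.0, -0.0, -9.4, 0, 0, 0.0, 0]] 
[[-2.0, -3.7, -0.0, 0, 0, -1.4, 0], [-4.0, -7.4, -0.0, 0, 0, -2.8, 0], [-6.1, -11.1, -0.0, 0, 0, -4.2, 0], [-8.1, -14.8, -0.0, 0, 0, -5.6, 0], [-10.1, -18.5, -0.0, 0, 0, -7.0, 0]] NEED 6
[[-1.6, -3.9, -0.0, 0, 0, -1.4, 0], [-3.1, -7.8, -0.0, 0, 0, -2.8, 0], [-4.7, -11.8, -0.0, 0, 0, -4.2, 0], [-6.2, -15.7, -0.0, 0, 0, -5.6, 0], [-7.8, -19.6, -0.0, 0, 0, -7.0, 0]] NEED 6
[[0.0, 0.0, 3.5, 0, 0, -0.0, 0], [0.0, 0.0, 3.5, 0, 0, -0.0, 0]] 
open .75 x3
[[0.0, 0.0, -3.5, 0, 0, -0.0, 0.75]] 
[[0.9, 3.4, -0.5, 0, 0, -0.0, 0.62], [1.8, 6.7, -0.9, 0, 0, -0.0, 0.62], [2.7, 10.1, -1.4, 0, 0, -0.0, 0.62], [3.6, 13.5, -1.8, 0, 0, -0.0, 0.62], [4.5, 16.9, -2.2, 0, 0, -0.0, 0.62]] 
[[0.9, 3.4, -0.5, 0, 0, -0.0, 0.62], [1.8, 6.7, -0.9, 0, 0, -0.0, 0.62], [2.7, 10.1, -1.4, 0, 0, -0.0, 0.62], [3.6, 13.5, -1.8, 0, 0, -0.0, 0.62], [4.5, 16.9, -2.2, 0, 0, -0.0, 0.62]]
```

```bash
python3 -c "
from gen import *
o,r,y=obs();S=(o['position'],y);print(S)
chip(.534,-.088,-13,.009,-.015,start=S)" | grep -v '^open\|close'
```

```text
(array([ 0.50764805, -0.01887974,  0.1696459 ]), np.float64(2.016830731549119))
[[0.5, 1.4, 1.9, 0, 0, 3.0, 0.62], [1.0, 2.8, 3.8, 0, 0, 6.0, 0.62], [1.4, 4.2, 5.7, 0, 0, 9.0, 0.62], [1.9, 5.6, 7.6, 0, 0, 12.0, 0.62], [2.4, 7.0, 9.5, 0, 0, 15.0, 0.62]] 
[[0.0, -0.0, 2.2, 0, 0, 0.0, 0.62], [0.0, -0.0, 4.4, 0, 0, 0.0, 0.62], [0.0, -0.0, 4.4, 0, 0, 0.0, 0.62], [0.0, -0.0, 4.4, 0, 0, 0.0, 0.62], [0.0, -0.0, 4.4, 0, 0, 0.0, 0.62]] 
[[0.0, -0.0, -3.1, 0, 0, 0.0, 0], [0.0, -0.0, -6.3, 0, 0, 0.0, 0], [0.0, -0.0, -9.4, 0, 0, 0.0, 0], [0.0, -0.0, -9.4, 0, 0, 0.0, 0]] 
[[-2.0, -3.5, -0.0, 0, 0, -1.5, 0], [-3.9, -7.1, -0.0, 0, 0, -3.0, 0], [-5.9, -10.6, -0.0, 0, 0, -4.5, 0], [-7.9, -14.2, -0.0, 0, 0, -6.0, 0], [-9.8, -17.7, -0.0, 0, 0, -7.5, 0]] 
[[-1.5, -3.8, -0.0, 0, 0, -1.5, 0], [-3.0, -7.5, -0.0, 0, 0, -3.0, 0], [-4.5, -11.3, -0.0, 0, 0, -4.5, 0], [-6.0, -15.1, -0.0, 0, 0, -6.0, 0], [-7.4, -18.9, -0.0, 0, 0, -7.5, 0]] 
[[0.0, 0.0, 3.5, 0, 0, -0.0, 0], [0.0, 0.0, 3.5, 0, 0, -0.0, 0]] 
[[0.0, 0.0, -3.5, 0, 0, -0.0, 0.75]] 
[[0.8, 3.2, -0.5, 0, 0, -0.0, 0.62], [1.6, 6.4, -0.9, 0, 0, -0.0, 0.62], [2.5, 9.7, -1.4, 0, 0, -0.0, 0.62], [3.3, 12.9, -1.8, 0, 0, -0.0, 0.62], [4.1, 16.1, -2.2, 0, 0, -0.0, 0.62]] 
[[0.8, 3.2, -0.5, 0, 0, -0.0, 0.62], [1.6, 6.4, -0.9, 0, 0, -0.0, 0.62], [2.5, 9.7, -1.4, 0, 0, -0.0, 0.62], [3.3, 12.9, -1.8, 0, 0, -0.0, 0.62], [4.1, 16.1, -2.2, 0, 0, -0.0, 0.62]]
```

Request:
apply_moves(series=[[0.6, 1.8, 2.4, 0, 0, 4, 0.62], [1.2, 3.5, 4.8, 0, 0, 8, 0.62], [1.8, 5.3, 7.2, 0, 0, 12, 0.62], [2.4, 7, 9.5, 0, 0, 15, 0.62], [2.4, 7, 9.5, 0, 0, 15, 0.62]])

```text
time: 10.87
position: [0.534, -0.0881, 0.0708]
tool_rot: [0.994, -0.113, -0.003, -0.001]
ft_force: [-0.5, 0.5, 0.2]
grip_width: 0.0538
```

Request:
apply_moves(series=[[0, 0, 2.2, 0, 0, 0, 0.62], [0, 0, 4.4, 0, 0, 0, 0.62], [0, 0, 4.4, 0, 0, 0, 0.62], [0, 0, 4.4, 0, 0, 0, 0.62], [0, 0, 4.4, 0, 0, 0, 0]])

```text
time: 11.28
position: [0.5345, -0.0864, 0.0311]
tool_rot: [0.994, -0.111, -0.001, -0.0]
ft_force: [0.5, 0.3, -0.2]
grip_width: 0.0521
```

Request:
apply_moves(series=[[0, 0, 0, 0, 0, 0, 0], [0, 0, 0, 0, 0, 0, 0], [0, 0, 0, 0, 0, 0, 0], [0, 0, 0, 0, 0, 0, 0], [0, 0, 0, 0, 0, 0, 0]])

```text
time: 11.7
position: [0.5352, -0.0884, 0.0307]
tool_rot: [0.994, -0.113, -0.0, -0.0]
ft_force: [-0.1, 0.5, 2.6]
grip_width: 0.0259
```

Request:
apply_moves(series=[[0, 0, -3, 0, 0, 0, 0], [0, 0, -6, 0, 0, 0, 0], [0, 0, -9.4, 0, 0, 0, 0], [0, 0, -9.4, 0, 0, 0, 0]])

```text
time: 12.03
position: [0.5388, -0.0898, 0.1299]
tool_rot: [0.994, -0.113, 0.005, 0.001]
ft_force: [1.4, 0.4, 0.6]
grip_width: 0.026
```

Request:
apply_moves(series=[[-2, -3.5, 0, 0, 0, -1.5, 0], [-3.9, -7.1, 0, 0, 0, -3, 0], [-5.9, -10.6, 0, 0, 0, -4.5, 0], [-7.9, -14.2, 0, 0, 0, -6, 0], [-9.8, -17.7, 0, 0, 0, -7.5, 0]])

```text
time: 12.45
position: [0.478, 0.1073, 0.1242]
tool_rot: [0.999, -0.047, -0.001, -0.0]
ft_force: [-0.2, -0.1, -1.0]
grip_width: 0.0254
```

Request:
apply_moves(series=[[-1.5, -3.8, 0, 0, 0, -1.5, 0], [-3, -7.5, 0, 0, 0, -3, 0], [-4.5, -11.3, 0, 0, 0, -4.5, 0], [-6, -15.1, 0, 0, 0, -6, 0], [-7.4, -18.9, 0, 0, 0, -7.5, 0]])

```text
time: 12.87
position: [0.4221, 0.3026, 0.124]
tool_rot: [1.0, 0.019, -0.001, 0.0]
ft_force: [1.4, -0.5, 0.2]
grip_width: 0.0255
```

Request:
apply_moves(series=[[0, 0, 3.5, 0, 0, 0, 0], [0, 0, 3.5, 0, 0, 0, 0.1], [0, 0, 3.5, 0, 0, 0, 0.75], [0, 0, 3.5, 0, 0, 0, 0.75], [0, 0, 3.5, 0, 0, 0, 0.75]])

```text
time: 13.28
position: [0.4246, 0.3002, 0.0907]
tool_rot: [1.0, 0.017, 0.001, -0.0]
ft_force: [0.1, -0.4, 1.1]
grip_width: 0.0384
```

Request:
apply_moves(series=[[0, 0, 0, 0, 0, 0, 0.75], [0, 0, 0, 0, 0, 0, 0.75], [0, 0, -3.5, 0, 0, 0, 0.62]])

```text
time: 13.53
position: [0.4205, 0.2986, 0.1204]
tool_rot: [1.0, 0.017, -0.006, 0.002]
ft_force: [0.1, -0.4, -0.5]
grip_width: 0.0535
```

Request:
apply_moves(series=[[0.9, 3.2, -0.5, 0, 0, 0, 0.62], [1.7, 6.4, -0.9, 0, 0, 0, 0.62], [2.5, 9.7, -1.4, 0, 0, 0, 0.62], [3.3, 12.9, -1.8, 0, 0, 0, 0.62], [4.1, 16.1, -2.2, 0, 0, 0, 0.62]])

```text
time: 13.95
position: [0.4709, 0.1397, 0.1478]
tool_rot: [1.0, 0.018, 0.001, -0.0]
ft_force: [0.5, 1.3, 0.0]
grip_width: 0.0542
```

Request:
apply_moves(series=[[1, 4, -0.5, 0, 0, 0, 0.62], [2, 8, -1, 0, 0, 0, 0.62], [3, 12, -1.6, 0, 0, 0, 0.62], [4.1, 16.1, -2.2, 0, 0, 0, 0.62], [4.1, 16.1, -2.2, 0, 0, 0, 0.62]])

```text
time: 14.37
position: [0.5221, -0.0256, 0.171]
tool_rot: [1.0, 0.014, 0.005, 0.003]
ft_force: [0.4, 0.5, 0.6]
grip_width: 0.0538
```

```bash
python3 -c "
from gen import *
for i in range(5):robot.camera('wrist')
o,r,y=obs(); im,P=snap('wrist','w8'); print(o['time'],o['position'],y,o['grip_width'])
chips(im,P)
S=(o['position'],y)
chip(.592,-.013,-14,0,0,start=S)" | grep -v '^open\|close'
```

```text
14.6167 [ 0.5160258  -0.01680078  0.16857124] 2.1078697974338607 0.05382095233638114
[435. 284.] [ 0.428 -0.136] sides 0.021 0.065 yaw 8
[198. 284.] [0.42  0.095] sides 0.065 0.021 yaw -7
[315. 105.] [ 0.592 -0.013] sides 0.029 0.025 yaw -13
[396. 104.] [ 0.595 -0.08 ] sides 0.029 0.033 yaw 14
[229. 100.] [0.593 0.058] sides 0.031 0.035 yaw 31
[[1.5, -0.0, 1.9, 0, 0, 3.2, 0.62], [3.0, -0.0, 3.7, 0, 0, 6.4, 0.62], [4.6, -0.1, 5.6, 0, 0, 9.7, 0.62], [6.1, -0.1, 7.5, 0, 0, 12.9, 0.62], [7.6, -0.1, 9.4, 0, 0, 16.1, 0.62]] 
[[0.0, -0.0, 2.2, 0, 0, 0.0, 0.62], [0.0, -0.0, 4.4, 0, 0, 0.0, 0.62], [0.0, -0.0, 4.4, 0, 0, 0.0, 0.62], [0.0, -0.0, 4.4, 0, 0, 0.0, 0.62], [0.0, -0.0, 4.4, 0, 0, 0.0, 0.62]] 
[[0.0, -0.0, -3.1, 0, 0, 0.0, 0], [0.0, -0.0, -6.3, 0, 0, 0.0, 0], [0.0, -0.0, -9.4, 0, 0, 0.0, 0], [0.0, -0.0, -9.4, 0, 0, 0.0, 0]] 
[[-2.5, -2.8, -0.0, 0, 0, -1.6, 0], [-5.1, -5.5, -0.0, 0, 0, -3.2, 0], [-7.6, -8.3, -0.0, 0, 0, -4.8, 0], [-10.1, -11.1, -0.0, 0, 0, -6.4, 0], [-12.7, -13.8, -0.0, 0, 0, -8.0, 0]] 
[[-2.1, -3.1, -0.0, 0, 0, -1.6, 0], [-4.3, -6.2, -0.0, 0, 0, -3.2, 0], [-6.4, -9.3, -0.0, 0, 0, -4.8, 0], [-8.5, -12.4, -0.0, 0, 0, -6.4, 0], [-10.6, -15.5, -0.0, 0, 0, -8.0, 0]] 
[[0.0, 0.0, 3.5, 0, 0, -0.0, 0], [0.0, 0.0, 3.5, 0, 0, -0.0, 0]] 
[[0.0, 0.0, -3.5, 0, 0, -0.0, 0.75]] 
[[0.9, 3.4, -0.5, 0, 0, -0.0, 0.62], [1.8, 6.7, -0.9, 0, 0, -0.0, 0.62], [2.7, 10.1, -1.4, 0, 0, -0.0, 0.62], [3.6, 13.5, -1.8, 0, 0, -0.0, 0.62], [4.5, 16.9, -2.2, 0, 0, -0.0, 0.62]] 
[[0.9, 3.4, -0.5, 0, 0, -0.0, 0.62], [1.8, 6.7, -0.9, 0, 0, -0.0, 0.62], [2.7, 10.1, -1.4, 0, 0, -0.0, 0.62], [3.6, 13.5, -1.8, 0, 0, -0.0, 0.62], [4.5, 16.9, -2.2, 0, 0, -0.0, 0.62]]
```

Request:
apply_moves(series=[[1.9, 0, 2.4, 0, 0, 4, 0.62], [3.8, 0, 4.8, 0, 0, 8, 0.62], [5.7, 0, 7.2, 0, 0, 12, 0.62], [7.6, -0.1, 9.4, 0, 0, 16, 0.62], [7.6, -0.1, 9.4, 0, 0, 16, 0.62]])

```text
time: 15.08
position: [0.5939, -0.012, 0.0703]
tool_rot: [0.993, -0.121, -0.002, -0.0]
ft_force: [-0.2, -0.0, 0.1]
grip_width: 0.0541
```

Request:
apply_moves(series=[[0, 0, 2.2, 0, 0, 0, 0.62], [0, 0, 4.4, 0, 0, 0, 0.62], [0, 0, 4.4, 0, 0, 0, 0.62], [0, 0, 4.4, 0, 0, 0, 0.62], [0, 0, 4.4, 0, 0, 0, 0]])

```text
time: 15.5
position: [0.5922, -0.0128, 0.0311]
tool_rot: [0.993, -0.12, -0.001, -0.0]
ft_force: [1.0, 0.1, -0.8]
grip_width: 0.0516
```

Request:
apply_moves(series=[[0, 0, 0, 0, 0, 0, 0], [0, 0, 0, 0, 0, 0, 0], [0, 0, 0, 0, 0, 0, 0], [0, 0, 0, 0, 0, 0, 0], [0, 0, 0, 0, 0, 0, 0]])

```text
time: 15.92
position: [0.593, -0.014, 0.0308]
tool_rot: [0.993, -0.121, 0.0, -0.0]
ft_force: [-0.3, 0.3, 2.1]
grip_width: 0.0256
```

Request:
apply_moves(series=[[0, 0, -3, 0, 0, 0, 0], [0, 0, -6, 0, 0, 0, 0], [0, 0, -9.4, 0, 0, 0, 0], [0, 0, -9.4, 0, 0, 0, 0]])

```text
time: 16.25
position: [0.5972, -0.0147, 0.1305]
tool_rot: [0.993, -0.121, 0.006, 0.0]
ft_force: [1.4, 0.2, -0.0]
grip_width: 0.0261
```

Request:
apply_moves(series=[[-2.5, -2.8, 0, 0, 0, -1.6, 0], [-5.1, -5.5, 0, 0, 0, -3.2, 0], [-7.6, -8.3, 0, 0, 0, -4.8, 0], [-10.1, -11.1, 0, 0, 0, -6.4, 0], [-12.7, -13.8, 0, 0, 0, -8, 0]])

```text
time: 16.67
position: [0.5021, 0.1516, 0.1244]
tool_rot: [0.999, -0.051, 0.0, -0.0]
ft_force: [-0.0, 0.4, -0.1]
grip_width: 0.0253
```

Request:
apply_moves(series=[[-2.1, -3.1, 0, 0, 0, -1.6, 0], [-4.3, -6.2, 0, 0, 0, -3.2, 0], [-6.4, -9.3, 0, 0, 0, -4.8, 0], [-8.5, -12.4, 0, 0, 0, -6.4, 0], [-10.6, -15.5, 0, 0, 0, -8, 0]])

```text
time: 17.08
position: [0.4123, 0.3169, 0.1243]
tool_rot: [1.0, 0.019, -0.0, 0.0]
ft_force: [0.1, -0.1, 0.1]
grip_width: 0.0257
```

Request:
apply_moves(series=[[0, 0, 3.5, 0, 0, 0, 0], [0, 0, 3.5, 0, 0, 0, 0.1], [0, 0, 3.5, 0, 0, 0, 0.75], [0, 0, 3.5, 0, 0, 0, 0.75], [0, 0, 3.5, 0, 0, 0, 0.75]])

```text
time: 17.5
position: [0.415, 0.315, 0.0908]
tool_rot: [1.0, 0.017, 0.001, -0.0]
ft_force: [-0.1, 0.1, -1.1]
grip_width: 0.0387
```

Request:
apply_moves(series=[[0, 0, 0, 0, 0, 0, 0.75], [0, 0, 0, 0, 0, 0, 0.75], [0, 0, -3.5, 0, 0, 0, 0.62]])

```text
time: 17.75
position: [0.4106, 0.3132, 0.1203]
tool_rot: [1.0, 0.017, -0.006, 0.003]
ft_force: [0.0, -0.6, 0.4]
grip_width: 0.0536
```

Request:
apply_moves(series=[[0.9, 3.4, -0.5, 0, 0, 0, 0.62], [1.8, 6.7, -1, 0, 0, 0, 0.62], [2.7, 10.1, -1.4, 0, 0, 0, 0.62], [3.6, 13.5, -1.8, 0, 0, 0, 0.62], [4.5, 16.9, -2.2, 0, 0, 0, 0.62]])

```text
time: 18.17
position: [0.4652, 0.1465, 0.1477]
tool_rot: [1.0, 0.018, 0.001, -0.0]
ft_force: [0.9, -0.3, 0.9]
grip_width: 0.0539
```

Request:
apply_moves(series=[[1.1, 4, -0.5, 0, 0, 0, 0.62], [2.2, 8, -1, 0, 0, 0, 0.62], [3.2, 12, -1.6, 0, 0, 0, 0.62], [4.5, 16.9, -2.3, 0, 0, 0, 0.62], [4.5, 16.9, -2.3, 0, 0, 0, 0.62]])

```text
time: 18.58
position: [0.5196, -0.0255, 0.1717]
tool_rot: [1.0, 0.015, 0.004, 0.002]
ft_force: [0.1, 0.3, 0.3]
grip_width: 0.054
```

```bash
python3 -c "
from gen import *
for i in range(5):robot.camera('wrist')
o,r,y=obs(); im,P=snap('wrist','w9'); print(o['time'],o['position'],y,o['grip_width'])
chips(im,P)
S=(o['position'],y)
chip(.595,-.080,14,.01,-.015,start=S)" | grep -v '^open\|close'
```

```text
18.8333 [ 0.51434349 -0.01760445  0.16940563] 2.1047919878111787 0.0538960500623594
[435. 284.] [ 0.426 -0.137] sides 0.021 0.065 yaw 8
[198. 284.] [0.417 0.095] sides 0.065 0.022 yaw -7
[396. 102.] [ 0.595 -0.081] sides 0.03 0.033 yaw 17
[228.  98.] [0.593 0.058] sides 0.031 0.036 yaw 30
[[1.6, 1.3, 1.9, 0, 0, -2.4, 0.62], [3.1, 2.6, 3.8, 0, 0, -4.8, 0.62], [4.7, 3.9, 5.7, 0, 0, -7.1, 0.62], [6.3, 5.2, 7.6, 0, 0, -9.5, 0.62], [7.8, 6.5, 9.4, 0, 0, -11.9, 0.62]] 
[[0.0, 0.0, 2.2, 0, 0, 0.0, 0.62], [0.0, 0.0, 4.4, 0, 0, 0.0, 0.62], [0.0, 0.0, 4.4, 0, 0, 0.0, 0.62], [0.0, 0.0, 4.4, 0, 0, 0.0, 0.62], [0.0, 0.0, 4.4, 0, 0, 0.0, 0.62]] 
[[0.0, 0.0, -3.1, 0, 0, 0.0, 0], [0.0, 0.0, -6.3, 0, 0, 0.0, 0], [0.0, 0.0, -9.4, 0, 0, 0.0, 0], [0.0, 0.0, -9.4, 0, 0, 0.0, 0]] 
[[-0.7, -4.1, -0.0, 0, 0, 1.2, 0], [-1.5, -8.2, -0.0, 0, 0, 2.4, 0], [-2.2, -12.4, -0.0, 0, 0, 3.6, 0], [-3.0, -16.5, -0.0, 0, 0, 4.8, 0], [-3.7, -20.6, -0.0, 0, 0, 6.0, 0]] NEED 6
[[-1.2, -4.0, -0.0, 0, 0, 1.2, 0], [-2.3, -8.0, -0.0, 0, 0, 2.4, 0], [-3.5, -12.1, -0.0, 0, 0, 3.6, 0], [-4.7, -16.1, -0.0, 0, 0, 4.8, 0], [-5.9, -20.1, -0.0, 0, 0, 6.0, 0]] NEED 6
[[0.0, 0.0, 3.5, 0, 0, -0.0, 0], [0.0, 0.0, 3.5, 0, 0, -0.0, 0]] 
[[0.0, 0.0, -3.5, 0, 0, -0.0, 0.75]] 
[[0.8, 3.2, -0.5, 0, 0, -0.0, 0.62], [1.6, 6.4, -0.9, 0, 0, -0.0, 0.62], [2.4, 9.7, -1.4, 0, 0, -0.0, 0.62], [3.2, 12.9, -1.8, 0, 0, -0.0, 0.62], [4.0, 16.1, -2.2, 0, 0, -0.0, 0.62]] 
[[0.8, 3.2, -0.5, 0, 0, -0.0, 0.62], [1.6, 6.4, -0.9, 0, 0, -0.0, 0.62], [2.4, 9.7, -1.4, 0, 0, -0.0, 0.62], [3.2, 12.9, -1.8, 0, 0, -0.0, 0.62], [4.0, 16.1, -2.2, 0, 0, -0.0, 0.62]]
```

Request:
apply_moves(series=[[2, 1.6, 2.4, 0, 0, -4, 0.62], [4, 3.2, 4.8, 0, 0, -7, 0.62], [6, 4.9, 7.2, 0, 0, -11, 0.62], [7.8, 6.5, 9.4, 0, 0, -14, 0.62], [7.8, 6.5, 9.4, 0, 0, -14, 0.62]])

```text
time: 19.3
position: [0.5975, -0.0814, 0.0711]
tool_rot: [0.99, 0.141, -0.001, -0.0]
ft_force: [0.3, 0.8, -0.1]
grip_width: 0.054
```

Request:
apply_moves(series=[[0, 0, 2.2, 0, 0, 0, 0.62], [0, 0, 4.4, 0, 0, 0, 0.62], [0, 0, 4.4, 0, 0, 0, 0.62], [0, 0, 4.4, 0, 0, 0, 0.62], [0, 0, 4.4, 0, 0, 0, 0]])

```text
time: 19.72
position: [0.5952, -0.0791, 0.0318]
tool_rot: [0.99, 0.141, -0.001, -0.0]
ft_force: [0.1, 1.0, 0.2]
grip_width: 0.0522
```

Request:
apply_moves(series=[[0, 0, 0, 0, 0, 0, 0], [0, 0, 0, 0, 0, 0, 0], [0, 0, 0, 0, 0, 0, 0], [0, 0, 0, 0, 0, 0, 0], [0, 0, 0, 0, 0, 0, 0]])

```text
time: 20.13
position: [0.596, -0.0809, 0.0319]
tool_rot: [0.99, 0.14, 0.0, -0.0]
ft_force: [-0.3, 1.0, 1.9]
grip_width: 0.0279
```

Request:
apply_moves(series=[[0, 0, -3, 0, 0, 0, 0], [0, 0, -6, 0, 0, 0, 0], [0, 0, -9.4, 0, 0, 0, 0], [-0.1, -1.2, -9.4, 0, 0, 0, 0]])

```text
time: 20.47
position: [0.5972, -0.0727, 0.1318]
tool_rot: [0.99, 0.139, 0.007, 0.004]
ft_force: [0.3, -1.0, -0.3]
grip_width: 0.0276
```

Request:
apply_moves(series=[[-0.7, -4, 0, 0, 0, 1.4, 0], [-1.4, -8, 0, 0, 0, 2.8, 0], [-2.1, -12, 0, 0, 0, 4.2, 0], [-2.8, -16, 0, 0, 0, 5.6, 0], [-3.5, -20, 0, 0, 0, 7, 0]])

```text
time: 20.88
position: [0.5014, 0.114, 0.1254]
tool_rot: [0.997, 0.078, -0.0, -0.0]
ft_force: [1.5, 1.7, -0.6]
grip_width: 0.028
```

Request:
apply_moves(series=[[-1.2, -3.9, 0, 0, 0, 1.4, 0], [-2.3, -7.8, 0, 0, 0, 2.8, 0], [-3.5, -11.7, 0, 0, 0, 4.2, 0], [-4.7, -15.6, 0, 0, 0, 5.6, 0], [-5.9, -19.5, 0, 0, 0, 7, 0]])

```text
time: 21.3
position: [0.4123, 0.2974, 0.1254]
tool_rot: [1.0, 0.017, -0.0, 0.0]
ft_force: [0.5, -0.2, -0.3]
grip_width: 0.0277
```

Request:
apply_moves(series=[[0, 0, 3.5, 0, 0, 0, 0], [0, 0, 3.5, 0, 0, 0, 0.1], [0, 0, 3.5, 0, 0, 0, 0.75], [0, 0, 3.5, 0, 0, 0, 0.75], [0, 0, 3.5, 0, 0, 0, 0.75]])

```text
time: 21.72
position: [0.4145, 0.2949, 0.0915]
tool_rot: [1.0, 0.017, 0.0, -0.0]
ft_force: [0.5, -0.6, -0.7]
grip_width: 0.0405
```

Request:
apply_moves(series=[[0, 0, 0, 0, 0, 0, 0.75], [0, 0, 0, 0, 0, 0, 0.75], [0, 0, -3.5, 0, 0, 0, 0.62]])

```text
time: 21.97
position: [0.4106, 0.2935, 0.1212]
tool_rot: [1.0, 0.017, -0.006, 0.002]
ft_force: [0.2, 0.6, 0.2]
grip_width: 0.0554
```

Request:
apply_moves(series=[[0.8, 3.2, -0.5, 0, 0, 0, 0.62], [1.6, 6.4, -0.9, 0, 0, 0, 0.62], [2.4, 9.7, -1.4, 0, 0, 0, 0.62], [3.2, 12.9, -1.8, 0, 0, 0, 0.62], [4, 16.1, -2.2, 0, 0, 0, 0.62]])

```text
time: 22.38
position: [0.4599, 0.1346, 0.1485]
tool_rot: [1.0, 0.018, 0.001, -0.0]
ft_force: [0.4, 1.0, 0.5]
grip_width: 0.054
```

Request:
apply_moves(series=[[1, 4, -0.5, 0, 0, 0, 0.62], [2, 8, -1, 0, 0, 0, 0.62], [3, 12, -1.6, 0, 0, 0, 0.62], [4, 16.1, -2.2, 0, 0, 0, 0.62], [4, 16.1, -2.2, 0, 0, 0, 0.62]])

```text
time: 22.8
position: [0.5101, -0.0309, 0.1718]
tool_rot: [1.0, 0.014, 0.005, 0.002]
ft_force: [0.3, 0.1, 0.3]
grip_width: 0.0543
```

```bash
python3 -c "
from gen import *
for i in range(5):robot.camera('wrist')
o,r,y=obs(); im,P=snap('wrist','w10'); print(o['time'],o['position'],y,o['grip_width'])
chips(im,P)
S=(o['position'],y)
chip(.593,.058,30,.0,.0,start=S)" | grep -v '^open\|close'
```

```text
23.05 [ 0.50415365 -0.02196057  0.16948514] 2.111338682502729 0.05368939343793935
[358. 262.] [ 0.437 -0.065] sides 0.012 0.064 yaw 2
[434. 284.] [ 0.416 -0.141] sides 0.066 0.023 yaw 7
[198. 284.] [0.407 0.09 ] sides 0.067 0.022 yaw -9
[223.  86.] [0.593 0.058] sides 0.031 0.036 yaw 30
[[1.8, -1.5, 1.9, 0, 0, -5.6, 0.62], [3.7, -3.1, 3.8, 0, 0, -11.2, 0.62], [5.5, -4.6, 5.7, 0, 0, -16.7, 0.62], [7.3, -6.1, 7.6, 0, 0, -22.3, 0.62], [9.2, -7.7, 9.4, 0, 0, -27.9, 0.62]] 
[[0.0, 0.0, 2.2, 0, 0, 0.0, 0.62], [0.0, 0.0, 4.4, 0, 0, 0.0, 0.62], [0.0, 0.0, 4.4, 0, 0, 0.0, 0.62], [0.0, 0.0, 4.4, 0, 0, 0.0, 0.62], [0.0, 0.0, 4.4, 0, 0, 0.0, 0.62]] 
[[0.0, 0.0, -3.1, 0, 0, 0.0, 0], [0.0, 0.0, -6.3, 0, 0, 0.0, 0], [0.0, 0.0, -9.4, 0, 0, 0.0, 0], [0.0, 0.0, -9.4, 0, 0, 0.0, 0]] 
[[-0.3, -3.1, -0.0, 0, 0, 2.8, 0], [-0.5, -6.3, -0.0, 0, 0, 5.6, 0], [-0.8, -9.4, -0.0, 0, 0, 8.4, 0], [-1.1, -12.6, -0.0, 0, 0, 11.2, 0], [-1.3, -15.7, -0.0, 0, 0, 14.0, 0]] 
[[-1.0, -3.0, -0.0, 0, 0, 2.8, 0], [-2.0, -6.0, -0.0, 0, 0, 5.6, 0], [-3.0, -9.0, -0.0, 0, 0, 8.4, 0], [-4.1, -11.9, -0.0, 0, 0, 11.2, 0], [-5.1, -14.9, -0.0, 0, 0, 14.0, 0]] 
[[0.0, 0.0, 3.5, 0, 0, -0.0, 0], [0.0, 0.0, 3.5, 0, 0, -0.0, 0]] 
[[0.0, 0.0, -3.5, 0, 0, -0.0, 0.75]] 
[[0.9, 3.4, -0.5, 0, 0, -0.0, 0.62], [1.8, 6.7, -0.9, 0, 0, -0.0, 0.62], [2.7, 10.1, -1.4, 0, 0, -0.0, 0.62], [3.6, 13.5, -1.8, 0, 0, -0.0, 0.62], [4.5, 16.9, -2.2, 0, 0, -0.0, 0.62]] 
[[0.9, 3.4, -0.5, 0, 0, -0.0, 0.62], [1.8, 6.7, -0.9, 0, 0, -0.0, 0.62], [2.7, 10.1, -1.4, 0, 0, -0.0, 0.62], [3.6, 13.5, -1.8, 0, 0, -0.0, 0.62], [4.5, 16.9, -2.2, 0, 0, -0.0, 0.62]]
```

Request:
apply_moves(series=[[2, -1.6, 2.4, 0, 0, -7, 0.62], [4, -3.2, 4.8, 0, 0, -14, 0.62], [6, -4.9, 7.2, 0, 0, -21, 0.62], [9.2, -7.7, 9.4, 0, 0, -28, 0.62], [9.2, -7.7, 9.4, 0, 0, -28, 0.62]])

```text
time: 23.52
position: [0.596, 0.0623, 0.0721]
tool_rot: [0.965, 0.263, -0.0, -0.001]
ft_force: [0.1, 0.4, 0.4]
grip_width: 0.054
```

Request:
apply_moves(series=[[0, 0, 1, 0, 0, 0, 0.62], [0, 0, 4.4, 0, 0, 0, 0.62], [0, 0, 4.4, 0, 0, 0, 0.62], [0, 0, 4.4, 0, 0, 0, 0.62], [0, 0, 4.4, 0, 0, 0, 0]])

```text
time: 23.93
position: [0.5929, 0.0575, 0.0315]
tool_rot: [0.966, 0.259, -0.001, -0.0]
ft_force: [0.6, -0.6, 0.7]
grip_width: 0.0517
```

Request:
apply_moves(series=[[0, 0, 0, 0, 0, 0, 0], [0, 0, 0, 0, 0, 0, 0], [0, 0, 0, 0, 0, 0, 0], [0, 0, 0, 0, 0, 0, 0], [0, 0, 0, 0, 0, 0, 0]])

```text
time: 24.35
position: [0.5942, 0.0573, 0.0319]
tool_rot: [0.966, 0.259, -0.0, -0.0]
ft_force: [-0.2, -0.6, 2.0]
grip_width: 0.0299
```

Request:
apply_moves(series=[[0, 0, -3, 0, 0, 0, 0], [0, 0, -6, 0, 0, 0, 0], [0, 0, -9.4, 0, 0, 0, 0], [0, 0, -9.4, 0, 0, 0, 0]])

```text
time: 24.68
position: [0.5988, 0.0571, 0.1316]
tool_rot: [0.966, 0.26, 0.006, 0.002]
ft_force: [0.9, -0.3, -0.0]
grip_width: 0.03
```

Request:
apply_moves(series=[[-0.3, -3.1, 0, 0, 0, 2.8, 0], [-0.5, -6.3, 0, 0, 0, 5.6, 0], [-0.8, -9.4, 0, 0, 0, 8.4, 0], [-1.1, -12.6, 0, 0, 0, 11.2, 0], [-1.3, -15.7, 0, 0, 0, 14, 0]])

```text
time: 25.1
position: [0.5032, 0.1875, 0.1253]
tool_rot: [0.99, 0.138, -0.0, -0.0]
ft_force: [-0.2, 0.9, -0.7]
grip_width: 0.0294
```

Request:
apply_moves(series=[[-1, -3, 0, 0, 0, 2.8, 0], [-2, -6, 0, 0, 0, 5.6, 0], [-3, -9, 0, 0, 0, 8.4, 0], [-4.1, -11.9, 0, 0, 0, 11.2, 0], [-5.1, -14.9, 0, 0, 0, 14, 0]])

```text
time: 25.52
position: [0.413, 0.3166, 0.1253]
tool_rot: [1.0, 0.017, -0.0, 0.0]
ft_force: [0.3, 0.2, -0.1]
grip_width: 0.0297
```

Request:
apply_moves(series=[[0, 0, 3.5, 0, 0, 0, 0], [0, 0, 3.5, 0, 0, 0, 0.1], [0, 0, 3.5, 0, 0, 0, 0.75], [0, 0, 3.5, 0, 0, 0, 0.75], [0, 0, 3.5, 0, 0, 0, 0.75]])

```text
time: 25.93
position: [0.4155, 0.3153, 0.0917]
tool_rot: [1.0, 0.017, 0.001, -0.0]
ft_force: [-0.9, -0.8, 0.3]
grip_width: 0.0428
```

Request:
apply_moves(series=[[0, 0, 0, 0, 0, 0, 0.75], [0, 0, 0, 0, 0, 0, 0.75], [0, 0, -3.5, 0, 0, 0, 0.75]])

```text
time: 26.18
position: [0.4112, 0.3134, 0.1212]
tool_rot: [1.0, 0.017, -0.006, 0.003]
ft_force: [-0.2, 0.4, -0.6]
grip_width: 0.0607
```

Request:
apply_moves(series=[[1.2, 3.4, -0.7, 0, 0, 0, 0.9], [2.4, 6.7, -1.4, 0, 0, 0, 0.9], [3.6, 10.1, -2, 0, 0, 0, 0.9], [4.8, 13.5, -2.6, 0, 0, 0, 0.9], [6.1, 16.9, -3.2, 0, 0, 0, 0.9]])

```text
time: 26.6
position: [0.4817, 0.1472, 0.1587]
tool_rot: [1.0, 0.018, 0.0, -0.0]
ft_force: [1.0, -0.4, -0.4]
grip_width: 0.0776
```

Request:
apply_moves(series=[[1.4, 3.8, -0.7, 0, 0, 0, 0.9], [2.8, 7.6, -1.4, 0, 0, 0, 0.9], [4.2, 11.4, -2, 0, 0, 0, 0.9], [6.1, 16.9, -3.2, 0, 0, 0, 0.9], [6.1, 16.9, -3.2, 0, 0, 0, 0.9]])

```text
time: 27.02
position: [0.5516, -0.0232, 0.1917]
tool_rot: [1.0, 0.016, 0.003, 0.002]
ft_force: [1.6, 0.7, -0.5]
grip_width: 0.0787
```

```bash
python3 -c "
from gen import *
for i in range(6):robot.camera('wrist')
o,r,y=obs(); im,P=snap('wrist','w11'); print(o['time'],o['position'],y,o['grip_width']); snap('top','t11')
np.save('P11.npy',P,allow_pickle=True)"
```

```text
27.3167 [ 0.54710838 -0.01642099  0.1893397 ] 2.1198874357304196 0.07794772955928893
```

View pics/w11.png

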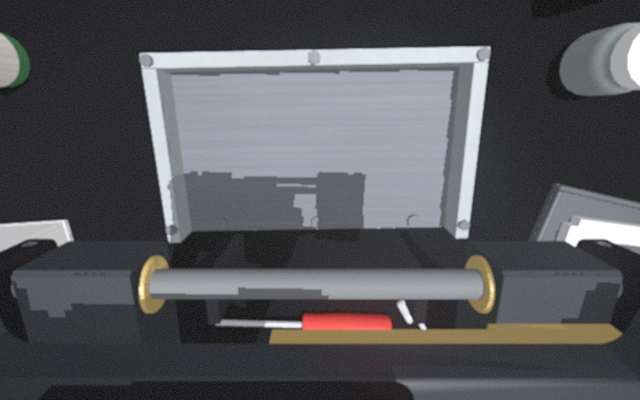

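View pics/t11.png

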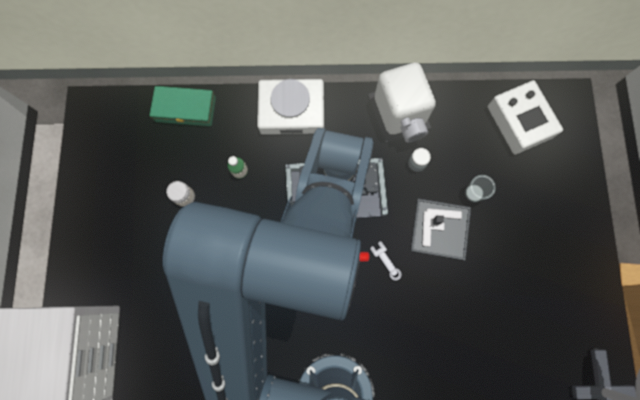

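The mould is empty in the wrist view: back wall inner top edge at row ~70, side walls at cols ~165 and ~460. Now fitting the walls.

```bash
cat > wall.py <<'E'
from h import *
P=np.load('P11.npy',allow_pickle=True).item(); im=cv2.imread('pics/w11.png'); 
m=((im.min(2)>185)).astype(np.uint8)
n,l,s,c=cv2.connectedComponentsWithStats(m); k=1+np.argmax(s[1:,4]); m=(l==k); print(s[k])
ys,xs=np.nonzero(m)
def fit(pts):
    w=np.array([ray(P,p,.04)[:2] for p in pts]); 
    for _ in range(4):
        vx,vy,x0,y0=cv2.fitLine(w.astype(np.float32),cv2.DIST_HUBER,0,1e-4,1e-4).ravel(); d=abs((w-[x0,y0])@[-vy,vx]); w=w[d<max(.001,2*np.median(d))]
    return np.array([x0,y0]),np.array([vx,vy]),d.max()
bi=fit([(u,np.nonzero(m[:90,u])[0].max()+.5) for u in range(200,430)]); bo=fit([(u,np.nonzero(m[:,u])[0].min()-.5) for u in range(180,460)])
r=range(100,215)
li=fit([(np.nonzero(m[v,:300])[0].max()+.5,v) for v in r]); lo=fit([(np.nonzero(m[v,:300])[0].min()-.5,v) for v in r])
ri=fit([(300+np.nonzero(m[v,300:])[0].min()-.5,v) for v in r]); ro=fit([(300+np.nonzero(m[v,300:])[0].max()+.5,v) for v in r])
def X(a,b): t=np.linalg.solve(np.c_[a[1],-b[1]],b[0]-a[0]); return a[0]+t[0]*a[1]
for n,a in zip('bi bo li lo ri ro'.split(),(bi,bo,li,lo,ri,ro)): print(n,a[0].round(4),'ang',round(np.degrees(np.arctan2(a[1][1],a[1][0])),2),a[2].round(4))
L,Rr=X(bi,li),X(bi,ri);Lo,Ro=X(bo,lo),X(bo,ro); print('inner',L.round(4),Rr.round(4),np.linalg.norm(L-Rr),'outer',Lo.round(4),Ro.round(4),np.linalg.norm(Lo-Ro), np.linalg.norm(L-Lo),np.linalg.norm(Rr-Ro))
E
python3 wall.py
python3 - <<'E'
from h import *
# post and square legs in the first top image, tray
P=robot.camera_params('top'); im=cv2.imread('pics/t11.png'); a=im[195:265,405:475]; g=cv2.cvtColor(a,cv2.COLOR_BGR2GRAY)
m=(g>170).astype(np.uint8); ys,xs=np.nonzero(m); print(len(xs),xs.min()+405,xs.max()+405,ys.min()+195,ys.max()+195)
k=max(cv2.findContours(m,0,2)[0],key=cv2.contourArea); q=cv2.approxPolyDP(k,3,True).reshape(-1,2)+[405,195]
for p in q: print(p,ray(P,p,.018).round(3))
E
```

```text
[ 316   47  172  175 4404]
600 423 474 195 245
[461 212] [ 0.509 -0.389  0.018]
[428 208] [ 0.523 -0.291  0.018]
[424 212] [ 0.511 -0.278  0.018]
[423 244] [ 0.415 -0.269  0.018]
[430 245] [ 0.412 -0.289  0.018]
[431 229] [ 0.459 -0.296  0.018]
[444 228] [ 0.462 -0.334  0.018]
[443 223] [ 0.477 -0.332  0.018]
[432 227] [ 0.465 -0.299  0.018]
[431 218] [ 0.492 -0.298  0.018]
[436 214] [ 0.504 -0.313  0.018]
[460 218] [ 0.491 -0.384  0.018]Traceback (most recent call last):
  File "wall.py", line 11, in <module>
    bi=fit([(u,np.nonzero(m[:90,u])[0].max()+.5) for u in range(200,430)]); bo=fit([(u,np.nonzero(m[:,u])[0].min()-.5) for u in range(180,460)])
               ~~~~~~~~~~~~~~~~~~~~~~~~~~~^^
    return umr_maximum(a, axis, None, out, keepdims, initial, where)
ValueError: zero-size array to reduction operation maximum which has no identity
```

```bash
python3 - <<'E'
s=open('wall.py').read().split('\n')
s[2]="m=(im.min(2)>175).astype(np.uint8); m[:,:135]=0;m[:,495:]=0;m[:40]=0;m[240:]=0; m=cv2.morphologyEx(m,cv2.MORPH_CLOSE,np.ones((9,9)))>0"
s[3]="cv2.imwrite('pics/wallmask.png',m*255)"
s=s[:4]+s[5:] if s[4].startswith('ys') else s
s=[l.replace("np.nonzero(m[:90,u])[0].max()","np.nonzero(m[:100,u])[0].max()") for l in s]
open('wall.py','w').write('\n'.join(s))
E
python3 wall.py
python3 -c "
from gen import *
o,r,y=obs(); s=(o['position'],y); print(s)
a=np.array([.47,-.36,.18]); p=s[0]
for k in (1,2,3): s=seg(s,(p+(a-p)*k/3,y+(84-y)*k/3),4,.9,1)"
```

```text
bi [0.6549 0.0032] ang -86.94 0.0004
bo [ 0.6685 -0.0312] ang -86.91 0.0004
li [0.5727 0.1198] ang 0.06 0.001
lo [0.5745 0.1297] ang 3.08 0.0005
ri [ 0.5737 -0.1489] ang 3.06 0.0005
ro [ 0.5827 -0.16  ] ang 3.05 0.0005
inner [0.6487 0.1199] [ 0.6628 -0.1441] 0.26441723 outer [0.6595 0.1343] [ 0.6752 -0.1551] 0.28983593 0.018057073 0.016520014
(array([ 0.54739751, -0.01607586,  0.18930944]), np.float64(2.1832117551630805))
[[-0.8, 2.8, 0.1, 0, 0, -6.8, 0.9], [-1.5, 5.7, 0.2, 0, 0, -13.7, 0.9], [-2.3, 8.5, 0.2, 0, 0, -20.5, 0.9], [-3.0, 11.4, 0.3, 0, 0, -27.3, 0.9], [-3.0, 11.4, 0.3, 0, 0, -27.3, 0.9]] 
[[-2.0, 2.2, 0.1, 0, 0, -6.8, 0.9], [-3.9, 4.4, 0.2, 0, 0, -13.7, 0.9], [-5.9, 6.5, 0.2, 0, 0, -20.5, 0.9], [-7.9, 8.7, 0.3, 0, 0, -27.3, 0.9], [-7.9, 8.7, 0.3, 0, 0, -27.3, 0.9]] 
[[-2.8, 1.0, 0.1, 0, 0, -6.8, 0.9], [-5.5, 2.1, 0.2, 0, 0, -13.7, 0.9], [-8.2, 3.1, 0.2, 0, 0, -20.5, 0.9], [-11.0, 4.1, 0.3, 0, 0, -27.3, 0.9], [-11.0, 4.1, 0.3, 0, 0, -27.3, 0.9]] [ WARN:0@1.106] global loadsave.cpp:1063 imwrite_ Unsupported depth image for selected encoder is fallbacked to CV_8U.
```

The walls fit at mould yaw 3.07°; the outer width comes out at 289.8 mm (nominal 290). The inner left-edge fit failed, so corners come from the outer edges: L(0.648,0.122), R(0.663,−0.144). Going to the tray.

Request:
apply_moves(series=[[-0.8, 2.8, 0, 0, 0, -7, 0.9], [-1.5, 5.7, 0, 0, 0, -14, 0.9], [-2.3, 8.5, 0, 0, 0, -21, 0.9], [-3, 11.4, 0, 0, 0, -27, 0.9], [-3, 11.4, 0, 0, 0, -27, 0.9]])

```text
time: 27.83
position: [0.5222, -0.1358, 0.1895]
tool_rot: [0.968, 0.252, -0.0, 0.001]
ft_force: [0.2, 0.5, 0.6]
grip_width: 0.0782
```

Request:
apply_moves(series=[[-2, 2.2, 0, 0, 0, -7, 0.9], [-3.9, 4.4, 0, 0, 0, -14, 0.9], [-5.9, 6.5, 0, 0, 0, -21, 0.9], [-7.9, 8.7, 0, 0, 0, -27, 0.9], [-7.9, 8.7, 0, 0, 0, -27, 0.9]])

```text
time: 28.25
position: [0.496, -0.2507, 0.1897]
tool_rot: [0.883, 0.47, -0.0, 0.002]
ft_force: [0.3, 0.7, -0.2]
grip_width: 0.0785
```

Request:
apply_moves(series=[[-2.8, 1, 0.2, 0, 0, -7, 0.9], [-5.5, 2.1, 0.4, 0, 0, -14, 0.9], [-8.2, 3.1, 0.7, 0, 0, -21, 0.9], [-11, 4.1, 0.9, 0, 0, -28, 0.9], [-11, 4.1, 0.9, 0, 0, -28, 0.9]])

```text
time: 28.67
position: [0.4685, -0.365, 0.1802]
tool_rot: [0.743, 0.67, -0.001, 0.002]
ft_force: [0.4, -0.1, 0.2]
grip_width: 0.0782
```

```bash
python3 -c "
from gen import *
for i in range(6):robot.camera('wrist')
o,r,y=obs(); im,P=snap('wrist','w12'); print(o['time'],o['position'],y,o['grip_width'],o['q'].round(2)); snap('top','t12')
np.save('P12.npy',P,allow_pickle=True)
t=cv2.imread('pics/t12.png')[140:290,180:480]; w=cv2.imread('pics/w12.png')
cv2.imwrite('pics/v12.png',np.vstack([w[:300],cv2.resize(t[:, :],(600,300)) if 0 else cv2.copyMakeBorder(cv2.resize(t,(600,300)),0,0,0,40,0)]))"
```

```text
28.9667 [ 0.46892371 -0.35909446  0.18050723] 84.13812961084221 0.07819610064630181 [-0.84  0.56  1.58  0.    1.01 -0.74]
```

View pics/v12.png

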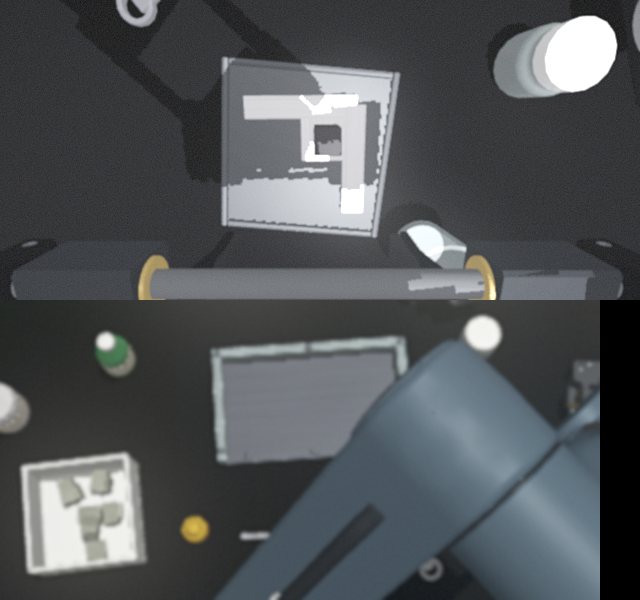

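Wrist view: the square lies in the tray with its outer corner near (365,97), legs running left and down, post top at ~(328,135). The top view shows the chips inside the bin and the mould empty.

```bash
cat > sq.py <<'E'
from h import *
P=np.load('P12.npy',allow_pickle=True).item(); g=cv2.cvtColor(cv2.imread('pics/w12.png'),cv2.COLOR_BGR2GRAY).astype(float); g=cv2.GaussianBlur(g,(3,3),0)
def fit(pts,z):
    w=np.array([ray(P,p,z)[:2] for p in pts])
    for _ in range(5):
        vx,vy,x0,y0=cv2.fitLine(w.astype(np.float32),cv2.DIST_HUBER,0,1e-4,1e-4).ravel(); d=abs((w-[x0,y0])@[-vy,vx]); w=w[d<max(.0008,2*np.median(d))]
    return np.array([x0,y0]),np.array([vx,vy]),len(w)
def X(a,b): t=np.linalg.solve(np.c_[a[1],-b[1]],b[0]-a[0]); return a[0]+t[0]*a[1]
gy=np.diff(g,axis=0); gx=np.diff(g,axis=1)
def ex(G,lo,hi,ax,k,s):
    return lo+np.argmax(s*(G[lo:hi,k] if ax==0 else G[k,lo:hi]))+.5
# leg tops at z=.018
A=fit([(u,ex(gy,86,104,0,u,1)) for u in range(248,300)],.018); Ai=fit([(u,ex(gy,108,126,0,u,-1)) for u in range(248,298)],.018)
B=fit([(ex(gx,352,378,1,v,-1),v) for v in range(112,205)],.018); Bi=fit([(ex(gx,330,352,1,v,1),v) for v in range(165,205)],.018)
for n,a in zip(('A','Ai','B','Bi'),(A,Ai,B,Bi)): print(n,a[0].round(4),round(np.degrees(np.arctan2(*a[1][::-1])),2),a[2])
c=X(A,B); print('corner',c.round(4), 'leg widths', abs((Ai[0]-A[0])@[-A[1][1],A[1][0]]).round(4), abs((Bi[0]-B[0])@[-B[1][1],B[1][0]]).round(4))
a1=A[1] if A[1][0]<0 else -A[1]; b1=B[1] if B[1][1]<0 else -B[1]
ang=np.degrees(np.arctan2(a1[1],a1[0])),np.degrees(np.arctan2(b1[1],b1[0])); print('leg dirs',ang)
s=np.radians((ang[0]%360+(ang[1]+90)%360)/2) if 0 else np.radians(((ang[0]%360)+((ang[1]+270-180)%360))/2)
print('sqx',np.degrees(s)); x=np.array([np.cos(s),np.sin(s)]);y=np.array([-x[1],x[0]])
print('post',(c+.036*x+.036*y).round(4))
im=cv2.imread('pics/w12.png'); po=c+.036*x+.036*y
for i,j in((-1,-1),(-1,1),(1,1),(1,-1)):
    q=po+.011*i*x+.011*j*y; cv2.circle(im,tuple(int(round(v)) for v in proj(P,[*q,.068])),2,(0,0,255),-1); cv2.circle(im,tuple(int(round(v)) for v in proj(P,[*q,.018])),2,(0,255,0),-1)
for L in (.03,.11):
    for d in (x,y): cv2.circle(im,tuple(int(round(v)) for v in proj(P,[*(c+L*d),.018])),2,(255,0,0),-1)
cv2.imwrite('pics/sq.png',cv2.resize(im[40:250,200:420],None,fx=2.5,fy=2.5))
E
python3 sq.py
```

```text
A [ 0.444  -0.2716] -5.91 52
Ai [ 0.4408 -0.2922] -5.91 47
B [ 0.5189 -0.32  ] 84.19 60
Bi [ 0.4936 -0.359 ] 83.31 39
corner [ 0.523  -0.2797] leg widths 0.0209 0.0212
leg dirs (np.float32(174.08842), np.float32(-95.81431))
sqx 264.13702
post [ 0.5551 -0.3192]
```

View pics/sq.png

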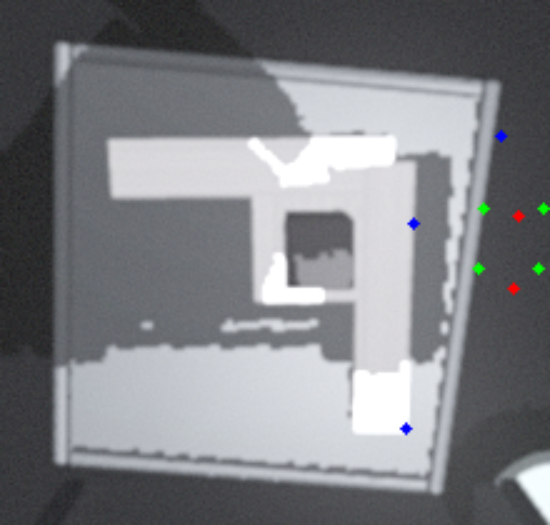

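```bash
python3 -c "
from gen import *
P=np.load('P12.npy',allow_pickle=True).item()
print(proj(P,[.4835,-.3118,.068]),proj(P,[.4835,-.3118,.018]))
o,r,y=obs(); s=(o['position'],y); print(s,r.as_matrix()[:,2])
s=seg(s,(np.array([.4835,-.3118,.10]),84.1),4,.6,1); s=seg(s,(np.array([.4835,-.3118,.05]),84.1),3,.6,2)"
```

```text
[327.77408957 140.76165114] [326.00125943 135.23033281]
(array([ 0.46894551, -0.3597265 ,  0.18067187]), np.float64(84.14496507868077)) [-9.59772490e-05  3.75033574e-04 -9.99999925e-01]
[[1.2, 0.2, 2.0, 0, 0, 0.0, 0.6], [2.5, 0.5, 4.0, 0, 0, 0.0, 0.6], [3.7, 0.7, 6.1, 0, 0, 0.0, 0.6], [4.9, 1.0, 8.1, 0, 0, 0.0, 0.6], [4.9, 1.0, 8.1, 0, 0, 0.0, 0.6]] 
[[0.0, 0.0, 1.7, 0, 0, -0.0, 0.6], [0.0, 0.0, 3.3, 0, 0, -0.0, 0.6], [0.0, 0.0, 5.0, 0, 0, -0.0, 0.6], [0.0, 0.0, 5.0, 0, 0, -0.0, 0.6], [0.0, 0.0, 5.0, 0, 0, -0.0, 0.6]]
```

Request:
apply_moves(series=[[1.2, 0.2, 2, 0, 0, 0, 0.6], [2.5, 0.5, 4, 0, 0, 0, 0.6], [3.7, 0.7, 6, 0, 0, 0, 0.6], [4.9, 1, 8.1, 0, 0, 0, 0.6], [4.9, 1, 8.1, 0, 0, 0, 0.6]], newtons=40)

```text
time: 29.48
position: [0.4817, -0.3086, 0.0962]
tool_rot: [0.742, 0.67, -0.0, -0.005]
ft_force: [-1.3, 0.7, -0.2]
grip_width: 0.0555
```

Request:
apply_moves(series=[[0, 0, 1.7, 0, 0, 0, 0.6], [0, 0, 3.3, 0, 0, 0, 0.6], [0, 0, 5, 0, 0, 0, 0.6], [0, 0, 5, 0, 0, 0, 0.6], [0, 0, 5, 0, 0, 0, 0.6]])

```text
time: 29.9
position: [0.4835, -0.3136, 0.0498]
tool_rot: [0.743, 0.67, -0.0, -0.0]
ft_force: [-0.5, 0.6, -0.2]
grip_width: 0.0523
```

Request:
apply_moves(series=[[0, 0, 0, 0, 0, 0, 0.2], [0, 0, 0, 0, 0, 0, 0.2], [0, 0, 0, 0, 0, 0, 0.2], [0, 0, 0, 0, 0, 0, 0.2], [0, 0, 0, 0, 0, 0, 0]], newtons=60)

```text
time: 30.32
position: [0.4837, -0.3137, 0.0502]
tool_rot: [0.743, 0.67, 0.0, 0.001]
ft_force: [-0.0, -0.0, 0.3]
grip_width: 0.0268
```

Request:
apply_moves(series=[[0, 0, 0, 0, 0, 0, 0], [0, 0, 0, 0, 0, 0, 0], [0, 0, 0, 0, 0, 0, 0], [0, 0, -1, 0, 0, 0, 0], [0, 0, -1, 0, 0, 0, 0]])

```text
time: 30.73
position: [0.4841, -0.3139, 0.0606]
tool_rot: [0.743, 0.67, 0.0, 0.001]
ft_force: [0.5, 0.5, -1.4]
grip_width: 0.0214
```

```bash
python3 -c "
from gen import *
for i in range(3):robot.camera('wrist')
o,r,y=obs(); print(o['time'],o['position'],y,o['grip_width'],o['ft_force'],o['moment'],r.as_matrix()[:,2])
s=(o['position'],y)
t=np.array([.595,.065,.11]); s=seg(s,(np.array([.483,-.311,.12]),84.1),2,0); 
p=s[0]
for k in (1,2): s=seg(s,(p+(t-p)*k/2,84.1+(93.1-84.1)*k/2),5,0)"
```

```text
30.8833 [ 0.48360173 -0.3134631   0.05955039] 84.0776091102968 0.021654253403683623 [ 0.67900662  0.47156945 -2.39297913] [-0.03738075 -0.06769913  0.03089498] [ 2.77936880e-04 -1.08757169e-04 -9.99999955e-01]
[[0.1, -0.0, -3.0, 0, 0, -0.0, 0], [0.2, -0.1, -6.0, 0, 0, -0.0, 0]] 
[[3.9, 0.7, 0.1, 0, 0, -0.9, 0], [7.7, 1.5, 0.2, 0, 0, -1.8, 0], [11.6, 2.2, 0.3, 0, 0, -2.7, 0], [15.4, 2.9, 0.4, 0, 0, -3.6, 0], [19.3, 3.6, 0.5, 0, 0, -4.5, 0]] 
[[3.8, 1.0, 0.1, 0, 0, -0.9, 0], [7.6, 2.1, 0.2, 0, 0, -1.8, 0], [11.4, 3.1, 0.3, 0, 0, -2.7, 0], [15.1, 4.1, 0.4, 0, 0, -3.6, 0], [18.9, 5.1, 0.5, 0, 0, -4.5, 0]]
```

Request:
apply_moves(series=[[0, 0, -2, 0, 0, 0, 0], [0, 0, -4, 0, 0, 0, 0], [0, 0, -6, 0, 0, 0, 0], [0, 0, -6, 0, 0, 0, 0]])

```text
time: 31.22
position: [0.4853, -0.315, 0.1226]
tool_rot: [0.743, 0.67, 0.0, 0.003]
ft_force: [0.5, -0.5, -1.5]
grip_width: 0.0216
```

Request:
apply_moves(series=[[3, 0.6, 0, 0, 0, -1, 0], [7, 1.3, 0, 0, 0, -2, 0], [11, 2, 0, 0, 0, -3, 0], [15, 2.8, 0, 0, 0, -4, 0], [19.1, 3.5, 0, 0, 0, -4.5, 0]])

```text
time: 31.63
position: [0.5378, -0.1255, 0.1184]
tool_rot: [0.716, 0.698, -0.0, -0.001]
ft_force: [0.4, 0.3, -2.0]
grip_width: 0.0218
```

Request:
apply_moves(series=[[4, 1, 0, 0, 0, -1, 0], [8, 2.1, 0, 0, 0, -2, 0], [12, 3.1, 0, 0, 0, -3, 0], [16, 4.2, 0, 0, 0, -4, 0], [18.7, 5.1, 1, 0, 0, -4.5, 0]])

```text
time: 32.05
position: [0.5946, 0.0624, 0.1098]
tool_rot: [0.687, 0.727, 0.001, 0.001]
ft_force: [0.8, -0.6, -2.6]
grip_width: 0.0218
```

Request:
apply_moves(series=[[0, 0, 1, 0, 0, 0, 0], [0, 0, 2, 0, 0, 0, 0], [0, 0, 3, 0, 0, 0, 0], [0, 0, 4, 0, 0, 0, 0], [0, 0, 4, 0, 0, 0, 0]])

```text
time: 32.47
position: [0.5915, 0.0572, 0.0667]
tool_rot: [0.689, 0.725, -0.002, -0.002]
ft_force: [0.4, 0.1, -1.7]
grip_width: 0.0214
```

```bash
python3 -c "
from gen import *
for i in range(4):robot.camera('wrist')
o,r,y=obs(); print(o['time'],o['position'],y,o['grip_width'],o['ft_force'],o['moment'],r.as_matrix()[:,2])
snap('wrist','w13')
s=(o['position'],y)
print(plan([.6058,.0752,.055],93.1)); print(plan([.6141,.0838,.054],93.1))"
```

```text
32.6667 [0.59395158 0.05756639 0.06982788] 92.98749562972897 0.021589662339469996 [-0.34279384 -0.0566169  -1.23280934] [-0.06542687 -0.14548292 -0.03187599] [ 6.76790264e-04 -6.35966315e-05 -9.99999769e-01]
(array([1.68, 1.26, 1.51]), np.float64(-0.1), 'rows', np.float64(1.0))
(array([2.5 , 2.13, 1.61]), np.float64(-0.1), 'rows', np.float64(1.0))
```

View pics/w13.png

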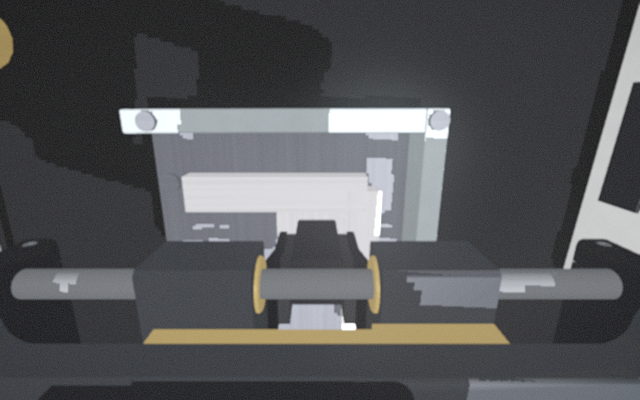

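The square is held level, its leg parallel to the left wall (leg edge at row ~174, wall at row ~133). Now lowering to the plate.

Request:
apply_moves(series=[[0.4, 0.3, 0.4, 0, 0, 0, 0], [0.8, 0.6, 0.8, 0, 0, 0, 0], [1.1, 0.9, 1.2, 0, 0, 0, 0], [1.4, 1.1, 1.5, 0, 0, 0, 0], [1.4, 1.1, 1.5, 0, 0, 0, 0]])

```text
time: 33.13
position: [0.6044, 0.0739, 0.0542]
tool_rot: [0.687, 0.726, 0.0, 0.0]
ft_force: [0.2, 0.3, -2.7]
grip_width: 0.0211
```

Request:
apply_moves(series=[[0, 0, 0.1, 0, 0, 0, 0], [0, 0, 0.1, 0, 0, 0, 0], [0, 0, 0.2, 0, 0, 0, 0], [0, 0, 0.2, 0, 0, 0, 0], [0, 0, 0.2, 0, 0, 0, 0]])

```text
time: 33.55
position: [0.6043, 0.0738, 0.054]
tool_rot: [0.688, 0.726, 0.001, 0.0]
ft_force: [-1.2, 3.0, 7.0]
grip_width: 0.0214
```

Request:
apply_moves(series=[[0, 0, 0, 0, 0, 0, 0], [0, 0, 0, 0, 0, 0, 0]])

```text
time: 33.72
position: [0.6043, 0.0738, 0.054]
tool_rot: [0.688, 0.726, 0.001, 0.0]
ft_force: [-0.8, 2.7, 7.9]
grip_width: 0.0216
```

```bash
cat >> h.py <<'E'
def st(n=1):
    F=[]
    for i in range(n): robot.camera('wrist'); F.append(robot.get_obs()['ft_force'])
    o,r,y=obs(); F=np.mean(F+[o['ft_force']],0); print(round(o['time'],2),o['position'].round(4),'yaw',round(y,2),'w',o['grip_width'].round(4),'F',F.round(1),'Ftool',r.apply(F,inverse=True).round(1),'M',o['moment'].round(2),'zax',r.as_matrix()[:2,2].round(4)); return o,r,y
E
python3 -c "
from gen import *
st(2)
print(plan([.6141,.0838,.054],93.1))"
```

```text
Traceback (most recent call last):
  File "h.py", line 34, in st
    o,r,y=obs(); F=np.mean(F+[o['ft_force']],0); print(round(o['time'],2),o['position'].round(4),'yaw',round(y,2),'w',o['grip_width'].round(4),'F',F.round(1),'Ftool',r.apply(F,inverse=True).round(1),'M',o['moment'].round(2),'zax',r.as_matrix()[:2,2].round(4)); return o,r,y
                                                                                                                      ^^^^^^^^^^^^^^^^^^^^^
AttributeError: 'float' object has no attribute 'round'
```

Request:
apply_moves(series=[[0.2, 0.2, 0, 0, 0, 0, 0], [0.4, 0.4, 0, 0, 0, 0, 0], [0.6, 0.5, 0, 0, 0, 0, 0], [0.8, 0.7, 0, 0, 0, 0, 0], [0.9, 0.8, 0, 0, 0, 0, 0]])

```text
time: 34.23
position: [0.6106, 0.0811, 0.054]
tool_rot: [0.687, 0.726, -0.001, 0.0]
ft_force: [-4.3, -5.5, 10.9]
grip_width: 0.0216
```

Request:
apply_moves(series=[[0, 0, 0, 0, 0, 0, 0], [0, 0, 0, 0, 0, 0, 0]])

```text
time: 34.4
position: [0.6108, 0.0813, 0.054]
tool_rot: [0.688, 0.726, -0.001, 0.0]
ft_force: [-3.9, -3.6, 10.4]
grip_width: 0.0215
```

```bash
sed -i "s/o\['grip_width'\].round(4)/round(float(o['grip_width']),4)/" h.py; python3 -c "
from gen import *
st(1)
print(plan([.6141,.0838,.054],93.1))"
```

```text
34.45 [0.6107 0.0813 0.054 ] yaw 93.13 w 0.0219 F [-3.7 -4.2  8.8] Ftool [-4.  -4.  -8.8] M [-0.56  0.51  0.01] zax [-0.0011 -0.0019]
(array([0.23, 0.35, 0.  ]), np.float64(0.0), 'rows', np.float64(1.0))
```

Request:
apply_moves(series=[[0.1, 0.1, 0, 0, 0, 0, 0], [0.2, 0.2, 0, 0, 0, 0, 0], [0.3, 0.3, 0, 0, 0, 0, 0], [0.4, 0.4, 0, 0, 0, 0, 0], [0.4, 0.4, 0, 0, 0, 0, 0]])

```text
time: 34.87
position: [0.6124, 0.083, 0.0542]
tool_rot: [0.687, 0.727, -0.005, -0.0]
ft_force: [-9.0, -12.5, 13.9]
grip_width: 0.0216
```

Request:
apply_moves(series=[[0.1, 0.1, 0, 0, 0, 0, 0], [0.2, 0.2, 0, 0, 0, 0, 0], [0.2, 0.2, 0, 0, 0, 0, 0], [0.2, 0.2, 0, 0, 0, 0, 0]])

```text
time: 35.2
position: [0.6126, 0.0833, 0.0544]
tool_rot: [0.686, 0.727, -0.007, -0.001]
ft_force: [-11.8, -17.3, 17.2]
grip_width: 0.0217
```

```bash
python3 -c "
from gen import *
st(1)"
```

```text
35.25 [0.6126 0.0832 0.0544] yaw 93.3 w 0.0217 F [-12.5 -17.2  18.1] Ftool [-16.6 -13.6 -17.8] M [-2.94  1.69  0.01] zax [-0.0105 -0.0089]
```

Request:
apply_moves(series=[[0, 0, 0.1, 0, 0, 0, 0], [-0.1, -0.1, 0.2, -0.2, 0.2, 0, 0], [-0.2, -0.1, 0.3, -0.4, 0.4, 0, 0], [-0.2, -0.1, 0.3, -0.5, 0.5, 0, 0], [-0.2, -0.1, 0.3, -0.5, 0.5, 0, 0]])

```text
time: 35.67
position: [0.6121, 0.0828, 0.0539]
tool_rot: [0.687, 0.727, 0.001, -0.001]
ft_force: [-14.6, -12.6, 31.2]
grip_width: 0.0214
```

Request:
apply_moves(series=[[0, 0, 0, 0, 0, 0, 0], [0, 0, 0, 0, 0, 0, 0]])

```text
time: 35.83
position: [0.6121, 0.0828, 0.0539]
tool_rot: [0.687, 0.727, 0.001, -0.001]
ft_force: [-14.2, -13.0, 31.0]
grip_width: 0.0217
```

```bash
python3 -c "
from gen import *
st(1)"
```

```text
35.88 [0.6121 0.0828 0.0539] yaw 93.25 w 0.0218 F [-14.7 -13.4  31.4] Ftool [-12.4 -15.4 -31.4] M [-2.32  2.41 -0.04] zax [-0.0004  0.0028]
```

Request:
apply_moves(series=[[0, 0, -0.2, 0, 0, 0, 0], [0.1, 0.1, -0.2, 0, 0, 0, 0], [0.2, 0.2, -0.2, -0.1, 0.1, 0, 0], [0.2, 0.2, -0.2, -0.2, 0.1, 0, 0], [0.2, 0.2, -0.2, -0.2, 0.1, 0, 0]])

```text
time: 36.3
position: [0.6123, 0.0829, 0.054]
tool_rot: [0.686, 0.727, 0.0, -0.001]
ft_force: [-14.9, -18.3, 22.8]
grip_width: 0.0216
```

```bash
python3 -c "
from gen import *
st(1)
im,P=snap('wrist','w14'); cv2.imwrite('pics/w14c.png',cv2.resize(cv2.imread('pics/w14.png')[90:260,110:460],(770,374),interpolation=cv2.INTER_CUBIC)); np.save('P14.npy',P,allow_pickle=True)"
```

```text
36.35 [0.6123 0.0829 0.054 ] yaw 93.33 w 0.0216 F [-14.7 -18.1  22.8] Ftool [-17.1 -15.7 -22.9] M [-3.33  2.36 -0.02] zax [-0.0015  0.0017]
```

View pics/w14c.png

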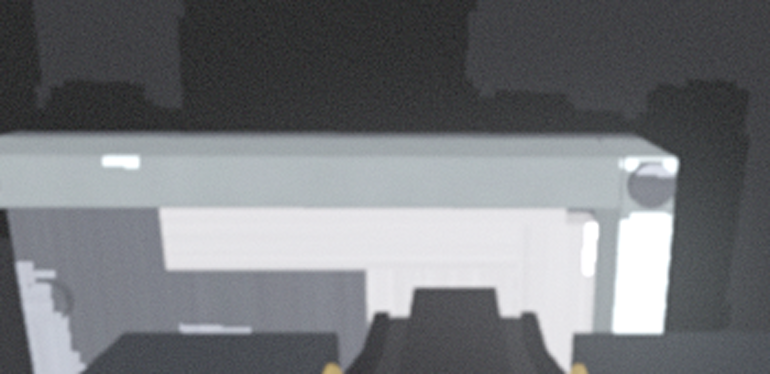

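Request:
apply_moves(series=[[0, 0, 0, 0, 0, -0.3, 0], [0, 0, 0, 0, 0, -0.6, 0], [0, 0, 0, 0, 0, -0.6, 0], [0, 0, 0, 0, 0, -0.6, 0]])

```text
time: 36.73
position: [0.6126, 0.0828, 0.0539]
tool_rot: [0.683, 0.731, 0.0, -0.001]
ft_force: [-14.9, -20.1, 22.5]
grip_width: 0.0218
```

```bash
python3 -c "
from gen import *
st(1)"
```

```text
36.78 [0.6126 0.0828 0.0539] yaw 93.88 w 0.0216 F [-13.8 -19.2  23.4] Ftool [-18.2 -15.1 -23.4] M [-3.36  2.27 -0.13] zax [-0.001   0.0019]
```

Request:
apply_moves(series=[[0, 0, 0, 0, 0, 0.4, 0], [0, 0, 0, 0, 0, 0.8, 0], [0, 0, 0, 0, 0, 1.2, 0], [0, 0, 0, 0, 0, 1.2, 0], [0, 0, 0, 0, 0, 1.2, 0]])

```text
time: 37.2
position: [0.6126, 0.083, 0.054]
tool_rot: [0.689, 0.724, 0.0, -0.001]
ft_force: [-14.5, -19.0, 23.0]
grip_width: 0.0216
```

```bash
python3 -c "
from gen import *
st(1)"
```

```text
37.25 [0.6126 0.083  0.0539] yaw 92.84 w 0.0216 F [-14.8 -18.7  23. ] Ftool [-17.9 -15.7 -23. ] M [-3.27  2.24  0.38] zax [-0.0008  0.0014]
```

Request:
apply_moves(series=[[0, 0, -0.1, 0, 0, -0.3, 0], [0.1, 0.1, -0.1, 0, 0, -0.3, 0], [0.1, 0.1, 0, -0.1, 0.1, -0.3, 0], [0.1, 0.1, 0.2, -0.1, 0.1, -0.3, 0], [0.1, 0.1, 0.2, -0.1, 0.1, -0.3, 0]])

```text
time: 37.67
position: [0.6126, 0.083, 0.0539]
tool_rot: [0.688, 0.726, 0.0, -0.001]
ft_force: [-18.9, -23.3, 36.2]
grip_width: 0.0214
```

Request:
apply_moves(series=[[0, 0, 0, 0, 0, 0, 0], [0, 0, 0, 0, 0, 0, 0], [0, 0, 0, 0, 0, 0, 0], [0, 0, 0, 0, 0, 0, 0], [0, 0, 0, 0, 0, 0, 0]])

```text
time: 38.08
position: [0.6127, 0.083, 0.0539]
tool_rot: [0.688, 0.726, 0.0, -0.001]
ft_force: [-19.1, -24.1, 35.3]
grip_width: 0.0219
```

Request:
apply_moves(series=[[0, 0, 0, 0, 0, 0, 0], [0, 0, 0, 0, 0, 0, 0], [0, 0, 0, 0, 0, 0, 0], [0, 0, 0, 0, 0, 0, 0], [0, 0, 0, 0, 0, 0, 0]])

```text
time: 38.5
position: [0.6127, 0.083, 0.0539]
tool_rot: [0.688, 0.726, 0.0, -0.001]
ft_force: [-18.9, -23.2, 34.9]
grip_width: 0.0216
```

Request:
apply_moves(series=[[0, 0, 0, 0, 0, 0, 0], [0, 0, 0, 0, 0, 0, 0], [0, 0, 0, 0, 0, 0, 0], [0, 0, 0, 0, 0, 0, 0], [0, 0, 0, 0, 0, 0, 0]])

```text
time: 38.92
position: [0.6126, 0.083, 0.0539]
tool_rot: [0.688, 0.726, 0.0, -0.001]
ft_force: [-18.7, -22.9, 35.0]
grip_width: 0.0215
```

Request:
apply_moves(series=[[0, 0, 0, 0, 0, 0, 0], [0, 0, 0, 0, 0, 0, 0], [0, 0, 0, 0, 0, 0, 0], [0, 0, 0, 0, 0, 0, 0], [0, 0, 0, 0, 0, 0, 0]])

```text
time: 39.33
position: [0.6126, 0.083, 0.0539]
tool_rot: [0.688, 0.726, 0.0, -0.001]
ft_force: [-19.0, -22.5, 34.6]
grip_width: 0.021
```

Request:
apply_moves(series=[[0, 0, 0, 0, 0, 0, 0], [0, 0, 0, 0, 0, 0, 0], [0, 0, 0, 0, 0, 0, 0], [0, 0, 0, 0, 0, 0, 0], [0, 0, 0, 0, 0, 0, 0]])

```text
time: 39.75
position: [0.6126, 0.083, 0.0539]
tool_rot: [0.688, 0.726, 0.0, -0.001]
ft_force: [-18.5, -22.5, 35.1]
grip_width: 0.0213
```

```bash
python3 -c "
from gen import *
st(1)
im,P=snap('top','t15'); cv2.imwrite('pics/t15c.png',cv2.resize(cv2.imread('pics/t15.png')[150:230,270:400],(650,400),interpolation=cv2.INTER_CUBIC))
im,P=snap('scene','s15')
c=[proj(P,p) for p in ([.648,.122,.04],[.663,-.144,.04],[.49,.12,.04])]; print(c)
cv2.imwrite('pics/s15c.png',cv2.resize(cv2.imread('pics/s15.png')[185:285,230:390],(800,500),interpolation=cv2.INTER_CUBIC))"
```

```text
39.8 [0.6126 0.083  0.0539] yaw 93.11 w 0.0219 F [-19.4 -22.2  35.8] Ftool [-21.1 -20.6 -35.8] M [-3.89  3.1   0.06] zax [-0.0012  0.0019]
[array([366.09958567, 242.42421035]), array([256.44289331, 268.57600539]), array([349.28555416, 189.20878175])]
```

View pics/s15c.png

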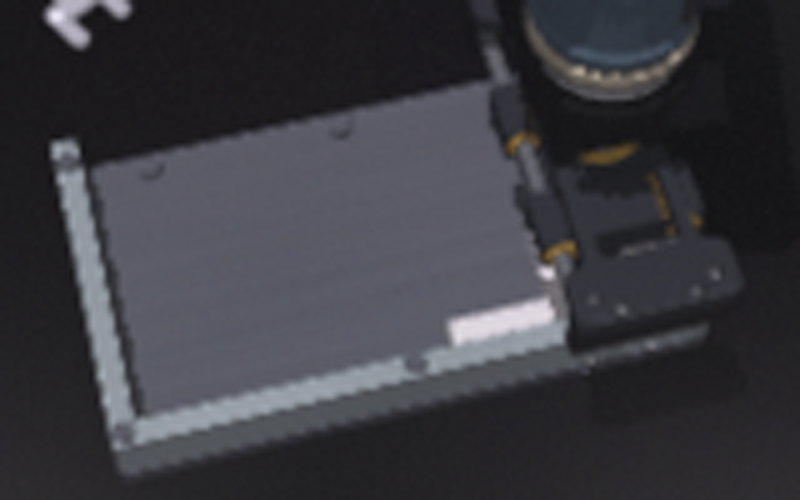

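The scene view shows the leg hard against the back wall with no gap visible. Press held for about 2 s with Ftool ≈ (−21,−21,−36) N and tilt under 0.15°. Releasing and lifting.

Request:
apply_moves(series=[[-0.5, -0.5, -0.5, 0, 0, 0, 0], [-1, -1, -1, 0.4, -0.4, 0, 0], [-1.5, -1.5, -2, 0.8, -0.7, 0, 0], [-1.5, -1.5, -4, 0.8, -0.7, 0, 0], [-1.5, -1.5, -6.5, 0.8, -0.7, 0, 0]])

```text
time: 40.32
position: [0.6021, 0.0735, 0.113]
tool_rot: [0.69, 0.724, -0.002, -0.002]
ft_force: [1.1, 0.8, -1.1]
grip_width: 0.0219
```

Request:
apply_moves(series=[[0, 0, 0, 0, 0, 0, 0], [0, 0, 0, 0, 0, 0, 0], [0, 0, 0, 0, 0, 0, 0]])

```text
time: 40.57
position: [0.6033, 0.0738, 0.1135]
tool_rot: [0.69, 0.724, -0.0, -0.001]
ft_force: [0.0, 0.3, -3.0]
grip_width: 0.0213
```

```bash
python3 -c "
from gen import *
o,r,y=st(1)
s=(o['position'],y); t=np.array([.604,-.088,.115]); p=s[0]
for k in (1,2,3): s=seg(s,(p+(t-p)*k/3,y+(3.1-y)*k/3),5,0)"
```

```text
40.62 [0.6029 0.0738 0.1129] yaw 92.8 w 0.0213 F [-0.4  0.4 -2. ] Ftool [ 0.4 -0.4  2. ] M [-0.03 -0.04 -0.  ] zax [-0.0027  0.0002]
[[-1.1, -0.0, -0.0, 0, 0, 6.0, 0], [-2.2, -0.1, -0.0, 0, 0, 12.0, 0], [-3.2, -0.1, -0.0, 0, 0, 17.9, 0], [-4.3, -0.2, -0.1, 0, 0, 23.9, 0], [-5.4, -0.2, -0.1, 0, 0, 29.9, 0]] 
[[-1.0, 0.5, -0.0, 0, 0, 6.0, 0], [-1.9, 1.0, -0.0, 0, 0, 12.0, 0], [-2.9, 1.5, -0.0, 0, 0, 17.9, 0], [-3.8, 2.0, -0.1, 0, 0, 23.9, 0], [-4.8, 2.5, -0.1, 0, 0, 29.9, 0]] 
[[-0.6, 0.9, -0.0, 0, 0, 6.0, 0], [-1.2, 1.8, -0.0, 0, 0, 12.0, 0], [-1.7, 2.7, -0.0, 0, 0, 17.9, 0], [-2.3, 3.6, -0.1, 0, 0, 23.9, 0], [-2.9, 4.5, -0.1, 0, 0, 29.9, 0]]
```

Request:
apply_moves(series=[[-1.1, 0, 0, 0, 0, 6, 0], [-2.2, -0.1, 0, 0, 0, 12, 0], [-3.2, -0.1, 0, 0, 0, 18, 0], [-4.3, -0.2, 0, 0, 0, 24, 0], [-5.4, -0.2, 0, 0, 0, 30, 0]])

```text
time: 41.03
position: [0.6032, 0.0193, 0.1123]
tool_rot: [0.855, 0.519, -0.002, -0.001]
ft_force: [0.8, -0.8, -1.9]
grip_width: 0.0218
```

Request:
apply_moves(series=[[-1, 0.5, 0, 0, 0, 6, 0], [-1.9, 1, 0, 0, 0, 12, 0], [-2.9, 1.5, 0, 0, 0, 18, 0], [-3.8, 2, 0, 0, 0, 24, 0], [-4.8, 2.5, 0, 0, 0, 30, 0]])

```text
time: 41.45
position: [0.6037, -0.0347, 0.1123]
tool_rot: [0.96, 0.28, -0.002, -0.001]
ft_force: [-0.2, -0.2, -1.2]
grip_width: 0.0218
```

Request:
apply_moves(series=[[-0.6, 0.9, 0, 0, 0, 6, 0], [-1.2, 1.8, 0, 0, 0, 12, 0], [-1.7, 2.7, 0, 0, 0, 18, 0], [-2.3, 3.6, 0, 0, 0, 24, 0], [-2.9, 4.5, 0, 0, 0, 29.7, 0]])

```text
time: 41.87
position: [0.6037, -0.0882, 0.1123]
tool_rot: [1.0, 0.024, -0.002, -0.001]
ft_force: [-1.1, 0.6, -1.8]
grip_width: 0.0214
```

Request:
apply_moves(series=[[0, 0, 0, 0, 0, 0, 0], [0, 0, 0, 0, 0, 0, 0], [0, 0, 0, 0, 0, 0, 0]])

```text
time: 42.12
position: [0.604, -0.0875, 0.1132]
tool_rot: [1.0, 0.028, -0.001, -0.001]
ft_force: [1.0, -0.2, -2.3]
grip_width: 0.0217
```

```bash
python3 -c "
from gen import *
o,r,y=st(2)
print(plan([.6247-.0085,-.1096+.009,.056],3.1))
im,P=snap('wrist','w16'); np.save('P16.npy',P,allow_pickle=True)"
```

```text
42.22 [ 0.6043 -0.0873  0.1137] yaw 3.2 w 0.0216 F [ 0.5  0.1 -1.7] Ftool [ 0.5 -0.1  1.7] M [ 0.08 -0.02  0.08] zax [-0.0013  0.0007]
(array([1.11, 1.39, 5.77]), np.float64(0.1), 'rows', np.float64(2.0))
```

View pics/w16.png

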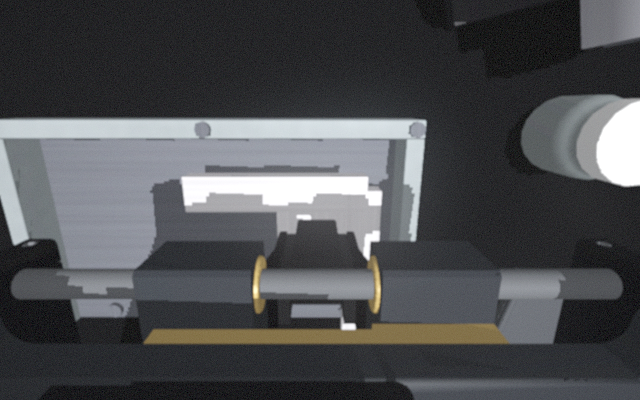

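The right-hand view shows the square parallel to the back wall (leg row ~178, wall row ~137) and clear of both walls. Lowering.

Request:
apply_moves(series=[[0.3, 0.3, 1.5, 0, 0, 0, 0], [0.6, 0.7, 3, 0, 0, 0, 0], [0.9, 1.1, 4.5, 0, 0, 0, 0], [1.1, 1.4, 5.7, 0, 0, 0.1, 0], [1.1, 1.4, 5.7, 0, 0, 0.1, 0]])

```text
time: 42.68
position: [0.6157, -0.1014, 0.0548]
tool_rot: [1.0, 0.026, -0.002, -0.001]
ft_force: [0.1, -0.1, -2.6]
grip_width: 0.0214
```

Request:
apply_moves(series=[[0, 0, 0, 0, 0, 0, 0], [0, 0, 0.1, 0, 0, 0, 0], [0, 0, 0.2, 0, 0, 0, 0], [0, 0, 0.3, 0, 0, 0, 0], [0, 0, 0.3, 0, 0, 0, 0]])

```text
time: 43.1
position: [0.6166, -0.1015, 0.0547]
tool_rot: [1.0, 0.026, 0.0, 0.0]
ft_force: [-0.3, 0.7, -1.8]
grip_width: 0.0216
```

```bash
python3 -c "
from gen import *
o,r,y=st(2)
print(plan([.6239,-.1081,.054],3.1))"
```

```text
43.2 [ 0.6166 -0.1016  0.0546] yaw 2.99 w 0.0213 F [ 0.5  0.6 -1.9] Ftool [ 0.6 -0.5  1.9] M [ 0.04  0.04 -0.01] zax [ 0.0004 -0.0001]
(array([0.7 , 0.69, 0.06]), np.float64(-0.1), 'rows', np.float64(1.0))
```

Request:
apply_moves(series=[[0, 0, 0.1, 0, 0, 0, 0], [0, 0, 0.3, 0, 0, 0, 0], [0.2, 0.2, 0.3, 0, 0, 0, 0], [0.4, 0.4, 0.3, 0, 0, 0, 0], [0.5, 0.5, 0.3, 0, 0, 0, 0]])

```text
time: 43.62
position: [0.6183, -0.1031, 0.0541]
tool_rot: [1.0, 0.026, -0.004, -0.003]
ft_force: [-8.8, 8.8, 20.1]
grip_width: 0.0217
```

Request:
apply_moves(series=[[0.2, 0.2, 0, 0, 0, 0, 0], [0.4, 0.4, 0, 0, 0, 0, 0], [0.5, 0.5, 0, -0.2, 0.2, 0, 0], [0.6, 0.6, 0, -0.4, 0.3, 0, 0], [0.6, 0.6, 0, -0.4, 0.3, 0, 0]])

```text
time: 44.03
position: [0.6222, -0.1067, 0.054]
tool_rot: [1.0, 0.026, -0.004, -0.001]
ft_force: [-13.5, 12.8, 24.5]
grip_width: 0.0218
```

```bash
python3 -c "
from gen import *
o,r,y=st(2)"
```

```text
44.13 [ 0.6222 -0.1067  0.054 ] yaw 3.0 w 0.0215 F [-13.5  12.   23.2] Ftool [-13.  -12.7 -23.1] M [2.12 1.96 0.21] zax [-0.0072  0.0018]
```

Request:
apply_moves(series=[[0, 0, -0.2, 0, 0.2, 0, 0], [0.1, 0.1, -0.2, 0, 0.3, 0, 0], [0.2, 0.2, -0.2, -0.1, 0.4, 0, 0], [0.3, 0.3, -0.2, -0.1, 0.4, 0, 0], [0.3, 0.3, -0.2, -0.1, 0.4, 0, 0]])

```text
time: 44.55
position: [0.6224, -0.1079, 0.0541]
tool_rot: [1.0, 0.026, -0.004, -0.002]
ft_force: [-14.5, 14.7, 19.3]
grip_width: 0.0215
```

```bash
python3 -c "
from gen import *
o,r,y=st(1)"
```

```text
44.6 [ 0.6224 -0.1079  0.0541] yaw 3.02 w 0.0214 F [-15.2  14.3  18.4] Ftool [-14.6 -15.1 -18.3] M [2.42 2.35 0.19] zax [-0.0073  0.0036]
```

Request:
apply_moves(series=[[0.1, 0.1, 0, 0, 0, 0, 0], [0.2, 0.2, 0, 0, 0, 0, 0], [0.2, 0.2, 0, -0.1, 0.1, 0, 0], [0.2, 0.2, 0, -0.1, 0.1, 0, 0]])

```text
time: 44.93
position: [0.6225, -0.1081, 0.0542]
tool_rot: [1.0, 0.026, -0.005, -0.003]
ft_force: [-18.5, 16.7, 23.3]
grip_width: 0.0215
```

```bash
python3 -c "
from gen import *
o,r,y=st(1)"
```

```text
44.98 [ 0.6225 -0.1081  0.0542] yaw 3.02 w 0.0217 F [-17.2  17.7  23.9] Ftool [-16.5 -18.7 -23.6] M [3.04 2.82 0.21] zax [-0.01    0.0048]
```

Request:
apply_moves(series=[[0, 0, 0.1, -0.1, 0.2, 0, 0], [0, 0, 0.1, -0.2, 0.4, 0, 0], [0, 0, 0.2, -0.3, 0.6, 0, 0], [0, 0, 0.2, -0.4, 0.8, 0, 0], [0, 0, 0.2, -0.4, 0.8, 0, 0]])

```text
time: 45.4
position: [0.6222, -0.1079, 0.0539]
tool_rot: [1.0, 0.026, 0.002, 0.001]
ft_force: [-20.0, 18.9, 33.1]
grip_width: 0.0216
```

```bash
python3 -c "
from gen import *
o,r,y=st(1)"
```

```text
45.45 [ 0.6222 -0.1079  0.0539] yaw 3.01 w 0.022 F [-21.2  18.7  33.2] Ftool [-20.1 -19.7 -33.3] M [3.42 3.58 0.17] zax [ 0.0038 -0.0012]
```

Request:
apply_moves(series=[[0.1, 0.1, -0.2, 0, 0, -0.4, 0], [0.1, 0.1, -0.2, 0, 0, -0.5, 0], [0.1, 0.1, -0.2, 0, 0, 0, 0], [0.1, 0.1, -0.2, 0, 0, 0.4, 0], [0.1, 0.1, -0.2, 0, 0, 0.5, 0]])

```text
time: 45.87
position: [0.6223, -0.1089, 0.054]
tool_rot: [1.0, 0.023, 0.001, 0.001]
ft_force: [-19.6, 17.1, 24.2]
grip_width: 0.0214
```

Request:
apply_moves(series=[[0, 0, 0, 0, 0, -0.3, 0], [0, 0, 0, 0, 0, -0.6, 0], [0, 0, 0.1, 0, 0, -0.6, 0], [0, 0, 0.2, 0, -0.1, -0.6, 0], [0, 0, 0.2, 0, -0.1, -0.6, 0]])

```text
time: 46.28
position: [0.6223, -0.1088, 0.0539]
tool_rot: [1.0, 0.027, -0.0, 0.0]
ft_force: [-23.3, 17.9, 34.5]
grip_width: 0.0214
```

```bash
python3 -c "
from gen import *
o,r,y=st(1)
im,P=snap('scene','s17')
cv2.imwrite('pics/s17c.png',cv2.resize(cv2.imread('pics/s17.png')[185:285,230:390],(800,500),interpolation=cv2.INTER_CUBIC))
im,P=snap('wrist','w17');cv2.imwrite('pics/v17.png',np.vstack([cv2.resize(cv2.imread('pics/s17.png')[185:285,230:390],(480,300),interpolation=cv2.INTER_CUBIC),cv2.resize(cv2.imread('pics/w17.png')[90:260,150:460],(480,263),interpolation=cv2.INTER_CUBIC)]))"
```

```text
46.33 [ 0.6223 -0.1088  0.0539] yaw 3.1 w 0.0214 F [-22.8  17.5  34.8] Ftool [-21.9 -18.7 -34.8] M [3.26 3.73 0.1 ] zax [-0.0002 -0.001 ]
```

View pics/v17.png

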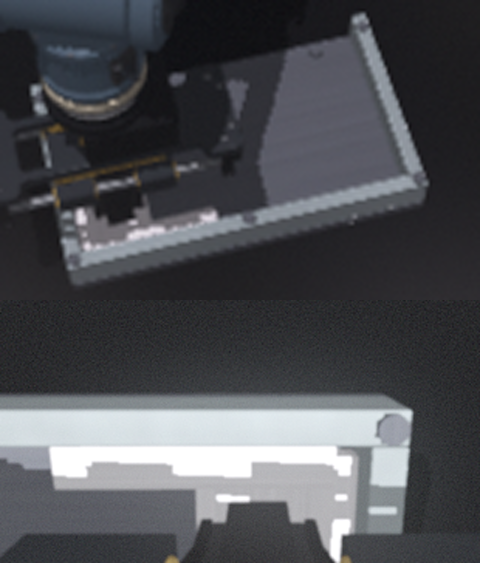

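Request:
apply_moves(series=[[0, 0.1, -0.3, 0, 0, -0.3, 0], [0, 0.2, -0.3, -0.1, 0, 0.3, 0], [0, 0.2, -0.3, -0.1, 0, 0, 0], [0, 0.2, -0.1, -0.1, 0, 0, 0], [0, 0.2, 0, -0.1, 0, 0, 0]])

```text
time: 46.85
position: [0.6223, -0.1095, 0.0539]
tool_rot: [1.0, 0.027, -0.0, 0.0]
ft_force: [-24.6, 21.5, 42.6]
grip_width: 0.0215
```

```bash
python3 -c "
from gen import *
o,r,y=st(1)"
```

```text
46.9 [ 0.6223 -0.1095  0.0539] yaw 3.06 w 0.0216 F [-22.5  21.   35.5] Ftool [-21.4 -22.2 -35.5] M [3.78 3.65 0.06] zax [-0.0005 -0.0006]
```

Request:
apply_moves(series=[[-0.1, -0.1, -0.4, 0.2, -0.2, -0.4, 0], [-0.1, -0.1, -0.4, 0.2, -0.2, 0, 0], [-0.1, -0.1, -0.4, 0.2, -0.2, 0.4, 0], [-0.1, -0.1, -0.4, 0.2, -0.2, 0, 0], [-0.1, -0.1, -0.4, 0.2, -0.2, 0, 0]])

```text
time: 47.32
position: [0.6224, -0.1096, 0.0542]
tool_rot: [1.0, 0.027, -0.001, -0.001]
ft_force: [-13.1, 17.3, 13.3]
grip_width: 0.0217
```

```bash
python3 -c "
from gen import *
o,r,y=st(1)"
```

```text
47.37 [ 0.6224 -0.1096  0.0542] yaw 3.04 w 0.0213 F [-13.7  17.2  13.1] Ftool [-12.8 -17.9 -13. ] M [3.27 2.46 0.11] zax [-0.0017  0.0014]
```

Request:
apply_moves(series=[[0.1, 0.2, 0, 0, 0, 0, 0], [0.1, 0.2, 0, 0, 0, -0.4, 0], [0.1, 0.2, 0, 0, 0, 0.4, 0], [0.1, 0.2, 0, 0, 0, 0, 0], [0.1, 0.2, 0, 0, 0, 0, 0]])

```text
time: 47.78
position: [0.6224, -0.1096, 0.0541]
tool_rot: [1.0, 0.027, -0.002, -0.002]
ft_force: [-16.1, 21.8, 14.4]
grip_width: 0.0215
```

```bash
python3 -c "
from gen import *
o,r,y=st(1)"
```

```text
47.83 [ 0.6224 -0.1096  0.0542] yaw 3.04 w 0.0215 F [-15.5  21.9  15.3] Ftool [-14.4 -22.7 -15.1] M [3.81 2.55 0.09] zax [-0.0041  0.0041]
```

Request:
apply_moves(series=[[0, 0, 0.1, -0.1, 0.1, 0, 0], [0, 0, 0.2, -0.2, 0.2, 0, 0], [0, 0, 0.3, -0.2, 0.3, 0, 0], [0, 0, 0.3, -0.2, 0.3, 0, 0], [0, 0, 0.3, -0.2, 0.3, 0, 0]])

```text
time: 48.25
position: [0.6223, -0.1095, 0.054]
tool_rot: [1.0, 0.027, 0.001, -0.0]
ft_force: [-19.4, 22.5, 29.9]
grip_width: 0.0212
```

Request:
apply_moves(series=[[0, 0, 0, 0, 0, 0, 0], [0, 0, 0, 0, 0, 0, 0], [0, 0, 0, 0, 0, 0, 0], [0, 0, 0, 0, 0, 0, 0], [0, 0, 0, 0, 0, 0, 0]])

```text
time: 48.67
position: [0.6223, -0.1095, 0.054]
tool_rot: [1.0, 0.027, 0.001, -0.0]
ft_force: [-19.9, 24.8, 30.6]
grip_width: 0.0214
```

Request:
apply_moves(series=[[0, 0, 0, 0, 0, 0, 0], [0, 0, 0, 0, 0, 0, 0], [0, 0, 0, 0, 0, 0, 0], [0, 0, 0, 0, 0, 0, 0], [0, 0, 0, 0, 0, 0, 0]])

```text
time: 49.08
position: [0.6223, -0.1096, 0.054]
tool_rot: [1.0, 0.027, 0.001, -0.0]
ft_force: [-19.9, 23.2, 30.5]
grip_width: 0.0214
```

Request:
apply_moves(series=[[0, 0, 0, 0, 0, 0, 0], [0, 0, 0, 0, 0, 0, 0], [0, 0, 0, 0, 0, 0, 0], [0, 0, 0, 0, 0, 0, 0], [0, 0, 0, 0, 0, 0, 0]])

```text
time: 49.5
position: [0.6223, -0.1095, 0.054]
tool_rot: [1.0, 0.027, 0.001, -0.0]
ft_force: [-19.1, 22.6, 31.0]
grip_width: 0.0216
```

Request:
apply_moves(series=[[0, 0, 0, 0, 0, 0, 0], [0, 0, 0, 0, 0, 0, 0], [0, 0, 0, 0, 0, 0, 0], [0, 0, 0, 0, 0, 0, 0], [0, 0, 0, 0, 0, 0, 0]])

```text
time: 49.92
position: [0.6224, -0.1095, 0.054]
tool_rot: [1.0, 0.027, 0.001, -0.0]
ft_force: [-19.2, 23.7, 30.0]
grip_width: 0.0215
```

Request:
apply_moves(series=[[0, 0, 0, 0, 0, 0, 0], [0, 0, 0, 0, 0, 0, 0], [0, 0, 0, 0, 0, 0, 0], [0, 0, 0, 0, 0, 0, 0], [0, 0, 0, 0, 0, 0, 0]])

```text
time: 50.33
position: [0.6223, -0.1096, 0.0539]
tool_rot: [1.0, 0.027, 0.001, -0.0]
ft_force: [-19.0, 23.1, 30.7]
grip_width: 0.0217
```

```bash
python3 -c "
from gen import *
o,r,y=st(1)"
```

```text
50.38 [ 0.6223 -0.1095  0.054 ] yaw 3.04 w 0.0214 F [-19.2  23.6  30.2] Ftool [-17.9 -24.6 -30.2] M [4.09 3.45 0.13] zax [0.0012 0.0008]
```

Right corner is firmly seated: it slid 1.7 mm during the wiggle, then stayed put under load. The TCP comparison suggests the first left press may have stopped ~1 mm short of the back wall. I'll redo left with the lighter-down wiggle, then right again.

Request:
apply_moves(series=[[-0.5, -0.5, -0.5, 0.3, -0.4, 0, 0], [-1, -1, -1, 0.6, -0.8, 0, 0], [-1.5, -1.5, -2, 1.1, -1.6, 0, 0], [-1.5, -1.5, -4, 1.1, -1.6, 0, 0], [-1.5, -1.5, -6.5, 1.1, -1.6, 0, 0]])

```text
time: 50.8
position: [0.6158, -0.1052, 0.1157]
tool_rot: [1.0, 0.027, -0.002, -0.0]
ft_force: [-0.6, 0.1, -2.2]
grip_width: 0.0216
```

Request:
apply_moves(series=[[0, 0, 0, 0, 0, 0, 0], [0, 0, 0, 0, 0, 0, 0], [0, 0, 0, 0, 0, 0, 0]])

```text
time: 51.05
position: [0.6166, -0.1056, 0.1161]
tool_rot: [1.0, 0.027, -0.0, -0.0]
ft_force: [0.4, -0.2, -2.5]
grip_width: 0.0219
```

```bash
python3 -c "
from gen import *
o,r,y=st(1)
s=(o['position'],y); t=np.array([.604,.0738,.113]); p=s[0]
for k in (1,2,3): s=seg(s,(p+(t-p)*k/3,y+(93.1-y)*k/3),5,0)"
```

```text
51.1 [ 0.6161 -0.1054  0.1155] yaw 3.07 w 0.0216 F [-1.1  0.6 -2.4] Ftool [-1.  -0.6  2.4] M [-0.01  0.01  0.01] zax [-0.002   0.0006]
[[-0.0, -1.2, 0.0, 0, 0, -6.0, 0], [-0.0, -2.4, 0.0, 0, 0, -12.0, 0], [-0.0, -3.6, 0.0, 0, 0, -18.0, 0], [-0.1, -4.8, 0.1, 0, 0, -24.0, 0], [-0.1, -6.0, 0.1, 0, 0, -30.0, 0]] 
[[0.6, -1.0, 0.0, 0, 0, -6.0, 0], [1.2, -2.1, 0.0, 0, 0, -12.0, 0], [1.8, -3.1, 0.0, 0, 0, -18.0, 0], [2.3, -4.2, 0.1, 0, 0, -24.0, 0], [2.9, -5.2, 0.1, 0, 0, -30.0, 0]] 
[[1.0, -0.6, 0.0, 0, 0, -6.0, 0], [2.1, -1.2, 0.0, 0, 0, -12.0, 0], [3.1, -1.8, 0.0, 0, 0, -18.0, 0], [4.1, -2.4, 0.1, 0, 0, -24.0, 0], [5.1, -3.1, 0.1, 0, 0, -30.0, 0]]
```

Request:
apply_moves(series=[[0, -1.2, 0, 0, 0, -6, 0], [0, -2.4, 0, 0, 0, -12, 0], [0, -3.6, 0, 0, 0, -18, 0], [-0.1, -4.8, 0, 0, 0, -24, 0], [-0.1, -6, 0, 0, 0, -30, 0]])

```text
time: 51.52
position: [0.6114, -0.045, 0.1147]
tool_rot: [0.958, 0.287, -0.002, -0.001]
ft_force: [0.2, 0.3, -2.0]
grip_width: 0.0216
```

Request:
apply_moves(series=[[0.6, -1, 0, 0, 0, -6, 0], [1.2, -2.1, 0, 0, 0, -12, 0], [1.8, -3.1, 0, 0, 0, -18, 0], [2.3, -4.2, 0, 0, 0, -24, 0], [2.9, -5.2, 0.1, 0, 0, -30, 0]])

```text
time: 51.93
position: [0.6074, 0.0145, 0.1139]
tool_rot: [0.851, 0.525, -0.001, -0.001]
ft_force: [0.7, 0.0, -1.9]
grip_width: 0.0214
```

Request:
apply_moves(series=[[1, -0.6, 0, 0, 0, -6, 0], [2.1, -1.2, 0, 0, 0, -12, 0], [3.1, -1.8, 0, 0, 0, -18, 0], [4.1, -2.4, 0, 0, 0, -24, 0], [5.1, -3.1, 0.1, 0, 0, -30, 0]])

```text
time: 52.35
position: [0.6034, 0.0737, 0.113]
tool_rot: [0.686, 0.728, -0.001, -0.001]
ft_force: [0.5, -0.6, -3.2]
grip_width: 0.0216
```

Request:
apply_moves(series=[[0, 0, 1.5, 0, 0, 0, 0], [0, 0, 3, 0, 0, 0, 0], [0, 0, 4.5, 0, 0, 0, 0], [0, 0, 5.5, 0, 0, 0, 0], [0, 0, 5.5, 0, 0, 0, 0]])

```text
time: 52.77
position: [0.6015, 0.0734, 0.0561]
tool_rot: [0.688, 0.726, -0.002, -0.003]
ft_force: [0.0, 0.1, -2.1]
grip_width: 0.0216
```

```bash
python3 -c "
from gen import *
o,r,y=st(4)
print(plan([.6126,.083,.054],93.1))"
```

```text
52.97 [0.6045 0.0732 0.06  ] yaw 93.07 w 0.0219 F [ 0.  -0.  -1.9] Ftool [-0.   0.   1.9] M [-0.08 -0.17 -0.01] zax [ 0.0009 -0.    ]
(array([0.93, 0.86, 0.6 ]), np.float64(-0.0), 'rows', np.float64(1.0))
```

Request:
apply_moves(series=[[0.2, 0.2, 0.3, 0, 0, 0, 0], [0.4, 0.4, 0.6, 0, 0, 0, 0], [0.6, 0.6, 0.8, 0, 0, 0, 0], [0.8, 0.8, 0.8, 0, 0, 0, 0], [0.9, 0.9, 0.8, 0, 0, 0, 0]])

```text
time: 53.38
position: [0.6124, 0.0815, 0.054]
tool_rot: [0.687, 0.726, -0.001, 0.001]
ft_force: [-4.5, -6.2, 10.8]
grip_width: 0.0216
```

Request:
apply_moves(series=[[0.2, 0.2, 0, -0.1, 0.1, 0, 0], [0.3, 0.3, 0, -0.2, 0.2, -0.4, 0], [0.4, 0.4, 0, -0.3, 0.3, 0, 0], [0.5, 0.5, 0, -0.4, 0.4, 0.4, 0], [0.5, 0.5, 0, -0.4, 0.4, 0, 0]])

```text
time: 53.8
position: [0.6135, 0.083, 0.054]
tool_rot: [0.686, 0.727, -0.001, -0.0]
ft_force: [-12.7, -16.8, 15.9]
grip_width: 0.0215
```

```bash
python3 -c "
from gen import *
o,r,y=st(1)"
```

```text
53.85 [0.6135 0.083  0.054 ] yaw 93.3 w 0.0214 F [-11.6 -18.2  16.4] Ftool [-17.5 -12.7 -16.4] M [-2.92  1.69 -0.13] zax [-0.0022 -0.0009]
```

Request:
apply_moves(series=[[0.1, 0.2, 0, -0.1, 0, 0, 0], [0.1, 0.2, 0, -0.1, 0, -0.5, 0], [0.1, 0.2, 0, -0.1, 0, 0, 0], [0.1, 0.2, 0, -0.1, 0, 0.5, 0], [0.1, 0.2, 0, -0.1, 0, 0, 0]])

```text
time: 54.27
position: [0.6136, 0.0831, 0.054]
tool_rot: [0.686, 0.727, -0.002, -0.001]
ft_force: [-15.3, -19.8, 20.8]
grip_width: 0.0216
```

```bash
python3 -c "
from gen import *
o,r,y=st(1)"
```

```text
54.32 [0.6136 0.0831 0.054 ] yaw 93.33 w 0.0214 F [-15.7 -20.9  19.6] Ftool [-20.  -17.  -19.5] M [-3.45  2.13 -0.17] zax [-0.0047 -0.0022]
```

Request:
apply_moves(series=[[0, 0, 0.1, -0.1, 0, 0.1, 0], [0, 0, 0.1, -0.2, 0.1, 0.2, 0], [0, 0, 0.2, -0.3, 0.1, 0.2, 0], [0, 0, 0.2, -0.3, 0.1, 0.2, 0], [0, 0, 0.2, -0.3, 0.1, 0.2, 0]])

```text
time: 54.73
position: [0.6135, 0.0831, 0.0539]
tool_rot: [0.687, 0.726, -0.0, 0.0]
ft_force: [-16.5, -21.3, 30.7]
grip_width: 0.0217
```

Request:
apply_moves(series=[[0, 0, 0, 0, 0, 0, 0], [0, 0, 0, 0, 0, 0, 0], [0, 0, 0, 0, 0, 0, 0], [0, 0, 0, 0, 0, 0, 0], [0, 0, 0, 0, 0, 0, 0]])

```text
time: 55.15
position: [0.6135, 0.083, 0.0539]
tool_rot: [0.687, 0.726, -0.0, 0.0]
ft_force: [-16.8, -20.9, 31.4]
grip_width: 0.0214
```

Request:
apply_moves(series=[[0, 0, 0, 0, 0, 0, 0], [0, 0, 0, 0, 0, 0, 0], [0, 0, 0, 0, 0, 0, 0], [0, 0, 0, 0, 0, 0, 0], [0, 0, 0, 0, 0, 0, 0]])

```text
time: 55.57
position: [0.6135, 0.0831, 0.0539]
tool_rot: [0.687, 0.726, -0.0, 0.0]
ft_force: [-18.0, -21.4, 31.6]
grip_width: 0.0219
```

Request:
apply_moves(series=[[0, 0, 0, 0, 0, 0, 0], [0, 0, 0, 0, 0, 0, 0], [0, 0, 0, 0, 0, 0, 0], [0, 0, 0, 0, 0, 0, 0], [0, 0, 0, 0, 0, 0, 0]])

```text
time: 55.98
position: [0.6136, 0.083, 0.054]
tool_rot: [0.687, 0.726, -0.0, 0.0]
ft_force: [-18.1, -21.8, 30.7]
grip_width: 0.0213
```

Request:
apply_moves(series=[[0, 0, 0, 0, 0, 0, 0], [0, 0, 0, 0, 0, 0, 0], [0, 0, 0, 0, 0, 0, 0], [0, 0, 0, 0, 0, 0, 0], [0, 0, 0, 0, 0, 0, 0]])

```text
time: 56.4
position: [0.6135, 0.0831, 0.0539]
tool_rot: [0.687, 0.726, -0.0, 0.0]
ft_force: [-16.8, -21.5, 31.1]
grip_width: 0.0217
```

Request:
apply_moves(series=[[0, 0, 0, 0, 0, 0, 0], [0, 0, 0, 0, 0, 0, 0], [0, 0, 0, 0, 0, 0, 0], [0, 0, 0, 0, 0, 0, 0], [0, 0, 0, 0, 0, 0, 0]])

```text
time: 56.82
position: [0.6135, 0.083, 0.0539]
tool_rot: [0.687, 0.726, -0.0, 0.0]
ft_force: [-17.8, -20.7, 31.2]
grip_width: 0.0217
```

```bash
python3 -c "
from gen import *
o,r,y=st(1)"
```

```text
56.87 [0.6136 0.0831 0.0539] yaw 93.15 w 0.0217 F [-18.4 -21.1  31.1] Ftool [-20.1 -19.5 -31.1] M [-3.57  3.   -0.07] zax [ 0.0003 -0.0005]
```

Request:
apply_moves(series=[[-0.5, -0.5, -0.5, 0.2, -0.2, 0, 0], [-1, -1, -1, 0.4, -0.4, 0, 0], [-1.5, -1.5, -2, 0.8, -0.5, 0, 0], [-1.5, -1.5, -4, 0.8, -0.5, 0, 0], [-1.5, -1.5, -6.5, 0.8, -0.5, 0, 0]])

```text
time: 57.28
position: [0.6027, 0.073, 0.1135]
tool_rot: [0.689, 0.725, -0.001, -0.002]
ft_force: [1.4, 0.4, -2.0]
grip_width: 0.0214
```

Request:
apply_moves(series=[[0, 0, 0, 0, 0, 0, 0], [0, 0, 0, 0, 0, 0, 0], [0, 0, 0, 0, 0, 0, 0]])

```text
time: 57.53
position: [0.6037, 0.0732, 0.1138]
tool_rot: [0.689, 0.725, -0.0, -0.0]
ft_force: [-0.3, -0.4, -2.9]
grip_width: 0.0213
```

```bash
python3 -c "
from gen import *
o,r,y=st(1)
s=(o['position'],y); t=np.array([.6125,-.100,.113]); p=s[0]
for k in (1,2,3): s=seg(s,(p+(t-p)*k/3,y+(3.1-y)*k/3),5,0)"
```

```text
57.58 [0.6032 0.0732 0.1132] yaw 92.9 w 0.0215 F [ 0.3 -0.6 -2.6] Ftool [-0.6  0.3  2.6] M [-0.04 -0.08  0.  ] zax [-0.0023  0.0003]
[[-1.2, 0.0, 0.0, 0, 0, 6.0, 0], [-2.3, 0.0, 0.0, 0, 0, 12.0, 0], [-3.5, 0.0, 0.0, 0, 0, 17.9, 0], [-4.6, 0.0, 0.0, 0, 0, 23.9, 0], [-5.8, 0.0, 0.0, 0, 0, 29.9, 0]] 
[[-1.0, 0.6, 0.0, 0, 0, 6.0, 0], [-2.0, 1.2, 0.0, 0, 0, 12.0, 0], [-3.0, 1.7, 0.0, 0, 0, 17.9, 0], [-4.0, 2.3, 0.0, 0, 0, 23.9, 0], [-5.0, 2.9, 0.0, 0, 0, 29.9, 0]] 
[[-0.6, 1.0, 0.0, 0, 0, 6.0, 0], [-1.2, 2.0, 0.0, 0, 0, 12.0, 0], [-1.7, 3.0, 0.0, 0, 0, 17.9, 0], [-2.3, 4.0, 0.0, 0, 0, 23.9, 0], [-2.9, 5.0, 0.0, 0, 0, 29.9, 0]]
```

Left press held for about 2.1 s, steady and level, both walls loaded at ~20 N. Now right again.

Request:
apply_moves(series=[[-1.2, 0, 0, 0, 0, 6, 0], [-2.3, 0, 0, 0, 0, 12, 0], [-3.5, 0, 0, 0, 0, 18, 0], [-4.6, 0, 0, 0, 0, 24, 0], [-5.8, 0, 0, 0, 0, 30, 0]])

```text
time: 58.0
position: [0.6059, 0.0149, 0.1125]
tool_rot: [0.854, 0.52, -0.001, -0.001]
ft_force: [0.5, 0.3, -2.0]
grip_width: 0.0212
```

Request:
apply_moves(series=[[-1, 0.6, 0, 0, 0, 6, 0], [-2, 1.2, 0, 0, 0, 12, 0], [-3, 1.7, 0, 0, 0, 18, 0], [-4, 2.3, 0, 0, 0, 24, 0], [-5, 2.9, 0, 0, 0, 30, 0]])

```text
time: 58.42
position: [0.609, -0.0429, 0.1124]
tool_rot: [0.96, 0.281, -0.002, -0.001]
ft_force: [-0.5, 0.4, -2.7]
grip_width: 0.0217
```

Request:
apply_moves(series=[[-0.6, 1, 0, 0, 0, 6, 0], [-1.2, 2, 0, 0, 0, 12, 0], [-1.7, 3, 0, 0, 0, 18, 0], [-2.3, 4, 0, 0, 0, 24, 0], [-2.9, 5, 0, 0, 0, 29.8, 0]])

```text
time: 58.83
position: [0.6118, -0.1006, 0.1124]
tool_rot: [1.0, 0.024, -0.002, -0.001]
ft_force: [0.5, -0.4, -2.4]
grip_width: 0.0215
```

Request:
apply_moves(series=[[0, 0, 1.5, 0, 0, 0, 0], [0, 0, 3, 0, 0, 0, 0], [0, 0, 4.5, 0, 0, 0, 0], [0, 0, 5.5, 0, 0, 0, 0], [0, 0, 5.5, 0, 0, 0, 0]])

```text
time: 59.25
position: [0.6103, -0.0996, 0.0556]
tool_rot: [1.0, 0.027, -0.004, -0.001]
ft_force: [-0.9, 0.0, -1.5]
grip_width: 0.0216
```

```bash
python3 -c "
from gen import *
o,r,y=st(4)
print(plan([.6224,-.1096,.054],3.1))"
```

```text
59.45 [ 0.6133 -0.1006  0.0597] yaw 3.09 w 0.0217 F [-0.4 -0.  -1.8] Ftool [-0.4  0.   1.8] M [0.03 0.01 0.02] zax [ 0.0009 -0.0003]
(array([0.86, 0.95, 0.57]), np.float64(-0.0), 'rows', np.float64(1.0))
```

Request:
apply_moves(series=[[0.2, 0.2, 0.3, 0, 0, 0, 0], [0.4, 0.4, 0.6, 0, 0, 0, 0], [0.6, 0.6, 0.8, 0, 0, 0, 0], [0.8, 0.8, 0.8, 0, 0, 0, 0], [0.9, 0.9, 0.8, 0, 0, 0, 0]])

```text
time: 59.87
position: [0.6204, -0.1068, 0.054]
tool_rot: [1.0, 0.027, -0.002, -0.002]
ft_force: [-8.9, 6.9, 16.6]
grip_width: 0.0214
```

Request:
apply_moves(series=[[0.2, 0.2, 0, -0.1, 0.2, 0, 0], [0.3, 0.3, 0, -0.2, 0.3, -0.4, 0], [0.4, 0.4, 0, -0.3, 0.4, 0, 0], [0.5, 0.5, 0, -0.4, 0.5, 0.4, 0], [0.5, 0.5, 0, -0.4, 0.6, 0, 0]])

```text
time: 60.28
position: [0.6223, -0.1087, 0.054]
tool_rot: [1.0, 0.027, -0.001, -0.001]
ft_force: [-12.7, 12.3, 22.3]
grip_width: 0.0215
```

Request:
apply_moves(series=[[0.1, 0.2, 0, -0.1, 0.1, 0, 0], [0.1, 0.2, 0, -0.1, 0.1, -0.5, 0], [0.1, 0.2, 0, -0.1, 0.1, 0, 0], [0.1, 0.2, 0, -0.1, 0.1, 0.5, 0], [0.1, 0.2, 0, -0.1, 0.1, 0, 0]])

```text
time: 60.7
position: [0.6223, -0.1091, 0.054]
tool_rot: [1.0, 0.027, -0.001, -0.001]
ft_force: [-13.1, 14.5, 23.8]
grip_width: 0.0216
```

```bash
python3 -c "
from gen import *
o,r,y=st(1)"
```

```text
60.75 [ 0.6223 -0.1091  0.054 ] yaw 3.13 w 0.0216 F [-12.5  15.3  24. ] Ftool [-11.7 -16.  -24. ] M [2.54 2.22 0.07] zax [-0.0017  0.0023]
```

Request:
apply_moves(series=[[0, 0, -0.2, 0, 0, 0, 0], [0.2, 0.2, -0.2, -0.1, 0.1, -0.4, 0], [0.2, 0.2, -0.2, -0.1, 0.1, 0, 0], [0.2, 0.2, -0.2, -0.1, 0.1, 0.4, 0], [0.2, 0.2, -0.2, -0.1, 0.1, 0, 0]])

```text
time: 61.17
position: [0.6224, -0.1096, 0.0541]
tool_rot: [1.0, 0.027, -0.002, -0.002]
ft_force: [-13.3, 17.2, 16.9]
grip_width: 0.0214
```

```bash
python3 -c "
from gen import *
o,r,y=st(1)"
```

```text
61.22 [ 0.6224 -0.1096  0.0541] yaw 3.09 w 0.0216 F [-12.9  16.9  17.3] Ftool [-12.  -17.6 -17.2] M [3.   2.18 0.06] zax [-0.0047  0.0036]
```

Request:
apply_moves(series=[[0, 0.1, 0, -0.1, 0, 0, 0], [0, 0.2, 0, -0.1, 0, -0.4, 0], [0, 0.2, 0, -0.1, 0, 0, 0], [0, 0.2, 0, -0.1, 0, 0.4, 0], [0, 0.2, 0, -0.1, 0, 0, 0]])

```text
time: 61.63
position: [0.6224, -0.1096, 0.0541]
tool_rot: [1.0, 0.027, -0.002, -0.002]
ft_force: [-12.1, 22.6, 18.4]
grip_width: 0.0215
```

```bash
python3 -c "
from gen import *
o,r,y=st(1)"
```

```text
61.68 [ 0.6224 -0.1096  0.0541] yaw 3.06 w 0.0211 F [-12.6  22.2  18.3] Ftool [-11.4 -22.9 -18.1] M [3.72 2.02 0.08] zax [-0.005   0.0047]
```

Request:
apply_moves(series=[[0.1, 0, 0.1, -0.1, 0.1, 0, 0], [0.2, 0, 0.2, -0.2, 0.2, 0, 0], [0.2, 0, 0.3, -0.3, 0.3, 0, 0], [0.2, 0, 0.3, -0.3, 0.4, 0, 0], [0.2, 0, 0.3, -0.3, 0.4, 0, 0]])

```text
time: 62.1
position: [0.6223, -0.1095, 0.0539]
tool_rot: [1.0, 0.027, -0.001, -0.0]
ft_force: [-20.4, 22.9, 36.5]
grip_width: 0.0216
```

Request:
apply_moves(series=[[0, 0, 0, 0, 0, 0, 0], [0, 0, 0, 0, 0, 0, 0], [0, 0, 0, 0, 0, 0, 0], [0, 0, 0, 0, 0, 0, 0], [0, 0, 0, 0, 0, 0, 0]])

```text
time: 62.52
position: [0.6224, -0.1095, 0.0539]
tool_rot: [1.0, 0.027, -0.001, -0.0]
ft_force: [-21.1, 22.5, 37.2]
grip_width: 0.0214
```

Request:
apply_moves(series=[[0, 0, 0, 0, 0, 0, 0], [0, 0, 0, 0, 0, 0, 0], [0, 0, 0, 0, 0, 0, 0], [0, 0, 0, 0, 0, 0, 0], [0, 0, 0, 0, 0, 0, 0]])

```text
time: 62.93
position: [0.6224, -0.1095, 0.0539]
tool_rot: [1.0, 0.027, -0.001, -0.0]
ft_force: [-20.7, 22.3, 36.4]
grip_width: 0.0215
```

Request:
apply_moves(series=[[0, 0, 0, 0, 0, 0, 0], [0, 0, 0, 0, 0, 0, 0], [0, 0, 0, 0, 0, 0, 0], [0, 0, 0, 0, 0, 0, 0], [0, 0, 0, 0, 0, 0, 0]])

```text
time: 63.35
position: [0.6223, -0.1095, 0.0539]
tool_rot: [1.0, 0.027, -0.001, -0.0]
ft_force: [-19.8, 23.1, 36.7]
grip_width: 0.0217
```

Request:
apply_moves(series=[[0, 0, 0, 0, 0, 0, 0], [0, 0, 0, 0, 0, 0, 0], [0, 0, 0, 0, 0, 0, 0], [0, 0, 0, 0, 0, 0, 0], [0, 0, 0, 0, 0, 0, 0]])

```text
time: 63.77
position: [0.6223, -0.1095, 0.0539]
tool_rot: [1.0, 0.027, -0.001, -0.0]
ft_force: [-20.5, 22.4, 36.5]
grip_width: 0.0214
```

Request:
apply_moves(series=[[0, 0, 0, 0, 0, 0, 0], [0, 0, 0, 0, 0, 0, 0], [0, 0, 0, 0, 0, 0, 0], [0, 0, 0, 0, 0, 0, 0], [0, 0, 0, 0, 0, 0, 0]])

```text
time: 64.18
position: [0.6223, -0.1095, 0.0539]
tool_rot: [1.0, 0.027, -0.001, -0.0]
ft_force: [-20.2, 22.9, 37.1]
grip_width: 0.0218
```

```bash
python3 -c "
from gen import *
o,r,y=st(1)"
```

```text
64.23 [ 0.6223 -0.1095  0.0539] yaw 3.05 w 0.0214 F [-21.8  21.5  36.5] Ftool [-20.7 -22.6 -36.5] M [3.92 3.43 0.13] zax [-0.002   0.0001]
```

Request:
apply_moves(series=[[-0.5, -0.5, -0.5, 0.3, -0.3, 0, 0], [-1, -1, -1, 0.6, -0.7, 0, 0], [-1.5, -1.5, -2, 1, -1.2, 0, 0], [-1.5, -1.5, -4, 1, -1.2, 0, 0], [-1.5, -1.5, -7.5, 1, -1.2, 0, 0]])

```text
time: 64.65
position: [0.6134, -0.1038, 0.1227]
tool_rot: [1.0, 0.027, -0.003, -0.001]
ft_force: [-0.8, -0.0, -0.7]
grip_width: 0.0218
```

Request:
apply_moves(series=[[0, 0, 0, 0, 0, 0, 0], [0, 0, 0, 0, 0, 0, 0], [0, 0, 0, 0, 0, 0, 0]])

```text
time: 64.9
position: [0.6156, -0.1046, 0.125]
tool_rot: [1.0, 0.027, 0.0, 0.0]
ft_force: [-0.7, -0.4, -2.4]
grip_width: 0.0216
```

```bash
python3 -c "
from gen import *
o,r,y=st(1)
s=(o['position'],y); t=np.array([.4835,-.3135,.12]); p=s[0]
for k in (1,2,3): s=seg(s,(p+(t-p)*k/3,y+(84.1-y)*k/3),5,0)"
```

```text
64.95 [ 0.6149 -0.1043  0.1241] yaw 3.05 w 0.0216 F [-0.5 -0.1 -3.1] Ftool [-0.5  0.   3.1] M [0.07 0.08 0.02] zax [-0.0015  0.0004]
[[-0.9, 1.3, 0.0, 0, 0, -5.4, 0], [-1.9, 2.7, 0.1, 0, 0, -10.8, 0], [-2.8, 4.0, 0.1, 0, 0, -16.2, 0], [-3.8, 5.4, 0.1, 0, 0, -21.6, 0], [-4.7, 6.7, 0.1, 0, 0, -27.0, 0]] 
[[-1.5, 0.8, 0.0, 0, 0, -5.4, 0], [-2.9, 1.5, 0.1, 0, 0, -10.8, 0], [-4.4, 2.3, 0.1, 0, 0, -16.2, 0], [-5.8, 3.1, 0.1, 0, 0, -21.6, 0], [-7.3, 3.8, 0.1, 0, 0, -27.0, 0]] 
[[-1.6, 0.0, 0.0, 0, 0, -5.4, 0], [-3.3, 0.0, 0.1, 0, 0, -10.8, 0], [-4.9, 0.1, 0.1, 0, 0, -16.2, 0], [-6.6, 0.1, 0.1, 0, 0, -21.6, 0], [-8.2, 0.1, 0.1, 0, 0, -27.0, 0]]
```

Request:
apply_moves(series=[[-0.9, 1.3, 0, 0, 0, -5.4, 0], [-1.9, 2.7, 0, 0, 0, -10.8, 0], [-2.8, 4, 0, 0, 0, -16.2, 0], [-3.8, 5.4, 0, 0, 0, -21.6, 0], [-4.7, 6.7, 0, 0, 0, -27, 0]])

```text
time: 65.37
position: [0.5706, -0.1739, 0.123]
tool_rot: [0.965, 0.262, -0.001, -0.001]
ft_force: [0.3, -0.5, -2.2]
grip_width: 0.0217
```

Request:
apply_moves(series=[[-1.5, 0.8, 0, 0, 0, -5.4, 0], [-2.9, 1.5, 0, 0, 0, -10.8, 0], [-4.4, 2.3, 0, 0, 0, -16.2, 0], [-5.8, 3.1, 0, 0, 0, -21.6, 0], [-7.3, 3.8, 0, 0, 0, -27, 0]])

```text
time: 65.78
position: [0.5269, -0.2434, 0.1232]
tool_rot: [0.877, 0.48, -0.001, -0.001]
ft_force: [0.3, -0.9, -2.0]
grip_width: 0.0215
```

Request:
apply_moves(series=[[-1.6, 0, 0.1, 0, 0, -5.4, 0], [-3.3, 0, 0.2, 0, 0, -10.8, 0], [-4.9, 0.1, 0.4, 0, 0, -16.2, 0], [-6.6, 0.1, 0.4, 0, 0, -21.6, 0], [-8.2, 0.1, 0.4, 0, 0, -27, 0]])

```text
time: 66.2
position: [0.4829, -0.3126, 0.119]
tool_rot: [0.741, 0.671, -0.0, -0.002]
ft_force: [0.5, -0.8, -2.0]
grip_width: 0.0216
```

Request:
apply_moves(series=[[0, 0, 1.5, 0, 0, 0, 0], [0, 0, 3, 0, 0, 0, 0], [0, 0, 4.5, 0, 0, 0, 0], [0, 0, 5.5, 0, 0, 0, 0], [0, 0, 5.5, 0, 0, 0, 0]])

```text
time: 66.62
position: [0.4824, -0.311, 0.0626]
tool_rot: [0.743, 0.669, -0.0, -0.003]
ft_force: [0.2, 0.3, -1.4]
grip_width: 0.0213
```

```bash
python3 -c "
from gen import *
o,r,y=st(4)
print(plan([.4835,-.3135,.0505],84.1))"
```

```text
66.82 [ 0.4846 -0.3126  0.0662] yaw 84.09 w 0.0214 F [-0.1 -0.  -1.9] Ftool [-0.  -0.1  1.9] M [-0.09 -0.09  0.06] zax [ 0.0005 -0.0006]
(array([-0.1 , -0.1 ,  1.57]), np.float64(-0.0), 'rows', np.float64(1.0))
```

Request:
apply_moves(series=[[-0.1, -0.1, 0.5, 0, 0, 0, 0], [-0.1, -0.1, 1, 0, 0, 0, 0], [-0.1, -0.1, 1.4, 0, 0, 0, 0], [-0.1, -0.1, 1.6, 0, 0, 0, 0], [-0.1, -0.1, 1.6, 0, 0, 0, 0]])

```text
time: 67.23
position: [0.483, -0.3131, 0.05]
tool_rot: [0.743, 0.67, -0.0, -0.0]
ft_force: [-0.7, 0.6, 0.5]
grip_width: 0.0214
```

Request:
apply_moves(series=[[0, 0, 0, 0, 0, 0, 0], [0, 0, 0, 0, 0, 0, 0], [0, 0, 0, 0, 0, 0, 0.35], [0, 0, 0, 0, 0, 0, 0.6], [0, 0, 0, 0, 0, 0, 0.6]])

```text
time: 67.65
position: [0.4835, -0.3136, 0.0499]
tool_rot: [0.743, 0.67, 0.0, 0.0]
ft_force: [0.3, 0.3, 0.2]
grip_width: 0.0343
```

Request:
apply_moves(series=[[0, 0, 0, 0, 0, 0, 0.6], [0, 0, 0, 0, 0, 0, 0.6], [0, 0, 0, 0, 0, 0, 0.6], [0, 0, 0, 0, 0, 0, 0.6]])

```text
time: 67.98
position: [0.4832, -0.3133, 0.0498]
tool_rot: [0.743, 0.67, -0.0, -0.0]
ft_force: [-0.1, -0.0, 0.2]
grip_width: 0.0512
```

Request:
apply_moves(series=[[0, 0, -1, 0, 0, 0, 0.6], [0, 0, -3, 0, 0, 0, 0.6], [0, 0, -6, 0, 0, 0, 0.6], [0, 0, -10, 0, 0, 0, 0.6], [0, 0, -14, 0, 0, 0, 0.6]])

```text
time: 68.4
position: [0.4825, -0.3126, 0.1912]
tool_rot: [0.743, 0.67, -0.0, -0.001]
ft_force: [1.2, -0.0, 0.5]
grip_width: 0.0521
```

Request:
apply_moves(series=[[-4, 0, 0, 0, 0, 0, 0.6], [-8, 0, 0, 0, 0, 0, 0.6], [-12, 0, 0, 0, 0, 0, 0.6], [-16, 0, 0, 0, 0, 0, 0.6], [-16, 0, 0, 0, 0, 0, 0.6]])

```text
time: 68.82
position: [0.4657, -0.4813, 0.1914]
tool_rot: [0.744, 0.668, -0.002, 0.005]
ft_force: [0.0, -0.7, -0.3]
grip_width: 0.0523
```

```bash
python3 -c "
from gen import *
o,r,y=st(5)
snap('scene','s20'); snap('top','t20')
a=cv2.imread('pics/s20.png'); b=cv2.imread('pics/t20.png')
cv2.imwrite('pics/v20.png',np.hstack([cv2.resize(a[80:330,90:510],(790,470))]))
t=b[130:290,160:500]; cv2.imwrite('pics/v21.png',np.vstack([cv2.resize(a[120:290,110:510],(700,297),interpolation=cv2.INTER_CUBIC),cv2.resize(t,(638,300),interpolation=cv2.INTER_CUBIC)[:, :].copy() if 0 else cv2.copyMakeBorder(cv2.resize(t,(638,300),interpolation=cv2.INTER_CUBIC),0,0,0,62,0)]))"
```

```text
69.07 [ 0.4666 -0.4707  0.1898] yaw 84.13 w 0.0524 F [0.  0.9 0.4] Ftool [ 0.9 -0.1 -0.4] M [-0.01 -0.06  0.02] zax [-0.0008  0.0017]
```

View pics/v21.png

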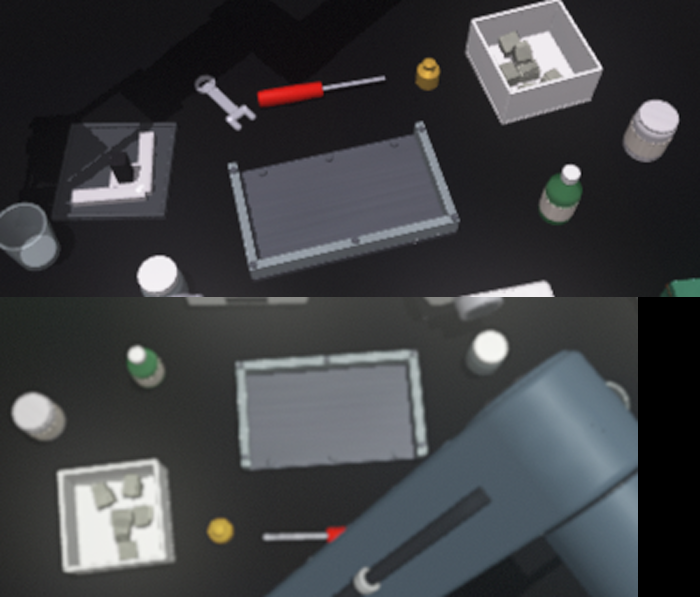

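The square lies flat in the tray, the mould is empty and the other things are in place. I'll check the chip count in the bin with the last look.

```bash
python3 -c "
import cv2,numpy as np
a=cv2.imread('pics/s20.png')[115:195,370:460]; b=cv2.imread('pics/t20.png')[210:285,185:260]
cv2.imwrite('pics/v22.png',np.hstack([cv2.resize(a,(450,400),interpolation=cv2.INTER_CUBIC),cv2.resize(b,(350,400),interpolation=cv2.INTER_CUBIC)]))"
```

```text
(no output)
```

View pics/v22.png

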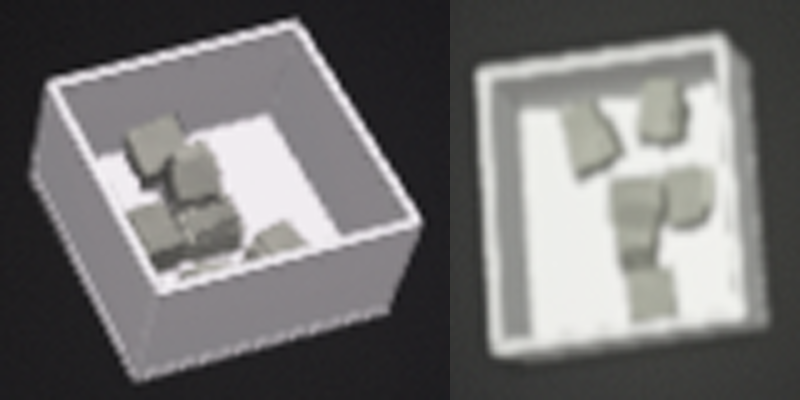

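Six pieces are in the bin: in the right-hand crop at (590,138), (665,110), (690,195), (652,292), and two leaning together at (638,200) and (640,240). Handing in.

```bash
python3 -c "
from rig import robot
print(robot.get_obs()['time']); print(robot.hand_in())"
```

```text
69.1667
the job is handed in; nothing more can be done
None
```

The job is handed in at about 69 s: all six mortar pieces are in the white bin, the square was pressed into the left corner and then the right, and it is back flat in its grey tray.

- **Presses:** The final press in each corner was held for just over 2 s. Each wall took about 20 N, the base plate 31–37 N, tilt was about 0.1° or less, and the position stayed steady.
- **First left press:** This one probably stopped about 1 mm short of the back wall, because the square reached 1 mm further when I pressed it again. I therefore redid left and then right, giving left, right, left, right in all. The second left and right presses are the ones I trust.
- **Last checks:** The last pictures show six pieces in the bin, two of them leaning together. The mould is empty, the square is flat in the tray, and the other things look undisturbed. The gripper was open and clear of everything.
- **Not directly seen:** Wall contact is inferred from forces and stable positions, because the walls hide the contact faces from the wrist camera. Of my wall measurements, only the left inner-edge fit failed, so I placed the corners from the outer edges (289.8 mm measured against 290 mm nominal).

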